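# Pull apart the nested thread cones and stand each in its size row

## Task

The three empty thread cones have been left nested over one another: pull the nest apart one cone at a time, from the outside in, lifting each straight off so that what is under it stays standing, and stand each cone in the wooden row that holds its own size, next to the cone already there. Every cone ends upright and flat on the floor of its row; do not drop or tip any cone or shift the other things on the table.

Things in the scene. Friction and masses are not known exactly. Their poses are not given: they have to be found in the camera images.
- large_cone: large empty thread cone, grey plastic, 0.05 kg, 130 mm tall, open below, wall 3 mm: skirt 76 mm across at the base (rim 80), 50 mm at a flat shoulder 102 mm up; above it a straight neck, 34 mm across, 28 mm high, same on all sizes: grip there. In the nest: outermost; base at first 32 mm, neck top 162 mm above the table. Hangs loosely (2 mm play, not locked) over the top 99 mm of the medium one. Origin: base centre, z up
- medium_cone: medium empty thread cone, grey plastic, 0.05 kg, 115 mm tall, open below, wall 3 mm: skirt 66 mm across at the base (rim 70), 46 mm at a flat shoulder 87 mm up; above it a straight neck, 34 mm across, 28 mm high, same on all sizes: grip there. In the nest: middle; base 16 mm, neck top 131 mm above the table until lifted. Hangs loosely (2 mm play, not locked) over the top 84 mm of the small one. Origin: base centre, z up
- small_cone: small empty thread cone, grey plastic, 0.05 kg, 100 mm tall, open below, wall 3 mm: skirt 52 mm across at the base (rim 56), 42 mm at a flat shoulder 72 mm up; above it a straight neck, 34 mm across, 28 mm high, same on all sizes: grip there. In the nest: innermost, stands on the table. Nothing inside it. Origin: base centre, z up
- large_row: wooden row (trough) for large cones, fixed, 220 mm long (x, away from the robot), 108 mm wide (y). Floor 6 mm above the table, 88 mm between the rails (10 mm thick, 22 mm high); 14 mm high end stops leave 204 mm of floor. A large cone stands in the far half (x about +0.055 m); the near half (x = -0.055 m) is free. Origin: centre of the underside
- large_row_cone: the large cone that already stands in the far half of the large row; outside shape and size as the large cone, 130 mm tall, loose, 0.08 kg. Origin: centre of its base
- medium_row: wooden row (trough) for medium cones, fixed, 220 mm long (x, away from the robot), 98 mm wide (y). Floor 6 mm above the table, 78 mm between the rails (10 mm thick, 22 mm high); 14 mm high end stops leave 204 mm of floor. A medium cone stands in the far half (x about +0.055 m); the near half (x = -0.055 m) is free. Origin: centre of the underside
- medium_row_cone: the medium cone that already stands in the far half of the medium row; outside shape and size as the medium cone, 115 mm tall, loose, 0.08 kg. Origin: centre of its base
- small_row: wooden row (trough) for small cones, fixed, 220 mm long (x, away from the robot), 84 mm wide (y). Floor 6 mm above the table, 64 mm between the rails (10 mm thick, 22 mm high); 14 mm high end stops leave 204 mm of floor. A small cone stands in the far half (x about +0.055 m); the near half (x = -0.055 m) is free. Origin: centre of the underside
- small_row_cone: the small cone that already stands in the far half of the small row; outside shape and size as the small cone, 100 mm tall, loose, 0.08 kg. Origin: centre of its base
- shears: large black-handled shears lying left of the rows, 254 x 108 x 14 mm; loose bystander, leave it where it is. Origin: centre of its underside
- pin_tin: round pin tin behind and left of the nest, 67 mm across, 31 mm high; loose bystander, leave it where it is. Origin: centre of its underside
- thread_cone_1: full cone of red thread standing behind the nest, 62 mm across, 110 mm tall; loose bystander, leave it where it is. Origin: centre of its underside
- marker: marker pen lying between the rows and the nest, 137 x 17 x 20 mm; loose bystander, leave it where it is. Origin: centre of its underside
- snips: small red-handled scissors lying in front of the nest, 132 x 56 x 7 mm; loose bystander, leave it where it is. Origin: centre of its underside
There are look-alikes about, which are no part of the job. Leave any purple or turquoise look-alike of the small_row_cone alone.

How it is judged:
On the way, in this order (a step that is already met when the one before it is completed fails the run):
1. the large cone is off the nest and the medium cone still stands over the small one (horizontal distance between large_cone and medium_cone above 0.08 m and horizontal distance between medium_cone and small_cone below 0.012 m and z of medium_cone in the frame of small_cone below 0.022 m and height (world z) of small_cone below 0.01 m and angle between small_cone's own z axis and vertical below 0.1 rad), for 0.2 s.
2. the medium cone is off the small one, which still stands (horizontal distance between medium_cone and small_cone above 0.08 m and height (world z) of small_cone below 0.01 m and angle between small_cone's own z axis and vertical below 0.1 rad), for 0.2 s.
At the end, for the whole second after the job is handed in: Each of the six cones stands in the row of its own size: between the end stops, centre within 8 mm of the row's middle line, base on the row's floor (within 3.5 mm), upright within 0.05 rad, at rest (x of large_cone in the frame of large_row between -0.1 and 0.1 m and y of large_cone in the frame of large_row between -0.008 and 0.008 m and z of large_cone in the frame of large_row between 0.002 and 0.0095 m and angle between each of large_cone, large_row_cone, medium_cone, medium_row_cone, small_cone, small_row_cone's own z axis and vertical below 0.05 rad and linear speed of each of large_cone, large_row_cone, medium_cone, medium_row_cone, small_cone, small_row_cone below 0.02 m/s and x of large_row_cone in the frame of large_row between -0.1 and 0.1 m and y of large_row_cone in the frame of large_row between -0.008 and 0.008 m and z of large_row_cone in the frame of large_row between 0.002 and 0.0095 m and x of medium_cone in the frame of medium_row between -0.1 and 0.1 m and y of medium_cone in the frame of medium_row between -0.008 and 0.008 m and z of medium_cone in the frame of medium_row between 0.002 and 0.0095 m and x of medium_row_cone in the frame of medium_row between -0.1 and 0.1 m and y of medium_row_cone in the frame of medium_row between -0.008 and 0.008 m and z of medium_row_cone in the frame of medium_row between 0.002 and 0.0095 m and x of small_cone in the frame of small_row between -0.1 and 0.1 m and y of small_cone in the frame of small_row between -0.008 and 0.008 m and z of small_cone in the frame of small_row between 0.002 and 0.0095 m and x of small_row_cone in the frame of small_row between -0.1 and 0.1 m and y of small_row_cone in the frame of small_row between -0.008 and 0.008 m and z of small_row_cone in the frame of small_row between 0.002 and 0.0095 m); the robot touches nothing.
It fails at once if a cone is tipped over (leans more than about 35 degrees) (angle between any of large_cone, large_row_cone, medium_cone, medium_row_cone, small_cone, small_row_cone's own z axis and vertical above 0.6 rad).
It fails at once if a cone is dropped or thrown (falls out of the fingers faster than 0.8 m/s) ((linear speed of large_cone above 0.8 m/s and contact force between the fingers and large_cone below 0.1 N) or (linear speed of medium_cone above 0.8 m/s and contact force between the fingers and medium_cone below 0.1 N) or (linear speed of small_cone above 0.8 m/s and contact force between the fingers and small_cone below 0.1 N)).
It fails at once if a bystander (shears, tin, thread, marker, snips) is pushed more than 40 mm (distance of any of shears, pin_tin, thread_cone_1, marker, snips from where it was at the start of the episode above 0.04 m).
It also fails if it takes over 72 s, if anything falls off the work surface, if the arm or the gripper's body presses on something with over 40 N, if the wrist force passes 120 N, or if a joint passes its speed limit or range.

## Robot

A 6-joint arm with a two-finger parallel gripper is mounted at the origin on a cart in front of the work surface, level with it; the furniture and walls round the work are solid. World frame = base frame: x ahead of the robot, y to its left, z up, the work surface at z = 0. Lengths are in m, angles in rad, forces in N, time in s.
With the tool pointing down it reaches from about 0.25 to 0.725 m from the base axis. Payload 4 kg.
Tool frame: the origin (TCP) lies at the very end of the fingers, on their centre line; the grasp point (between the pads) lies 19 mm behind it; z points along the fingers, y is the direction in which the jaws open and shut (so a half turn about z gives the same grasp; the last joint's range is limited). The gripper opens to 85 mm and grips with 20 to 120 N. Pads are 22 mm wide; open, the fingers measure 114 mm over their backs; the gripper's body (76 mm by 85 mm) begins 54 mm behind the grasp point. The pads swing forward as they close: fully open they stand 13 mm farther back than shut.
Start: joints at [-1.231, 0.241, 0.005, 1.335, 0, 1.571], TCP at [0.167, -0.471, 0.231] pointing down, gripper open.
Joint ranges: [-2.72, 2.72], [-1.05, 1.87], [-1.09, 1.28], [-1.99, 2.15], [-1.42, 1.44], [-3.14, 3.14]. Speed limits (rad/s): [2.79, 2.79, 3.14, 3.14, 3.14, 3.14].

## Interface

Orientations are given as a unit quaternion [x, y, z, w].
In Python, from workcell import bot, camera gives the robot as it stands. The module is installed in compiled form; this text tells all that it offers.
- The arm moves only by the tool send_rows, never from a script. Its argument "deltas" is a list of rows, each an object with "grip": the opening, from 0 (shut) to 1 (fully open); "translation": the shift along the tool's x, y, z in m, a list of three; "twist": the turn, a rotation vector about the tool's x, y, z in degrees, a list of three. A call has 1 to 5 rows; each row is the pose to reach, as a shift and turn from the pose measured when the call began, along the tool's axes at that moment; what a row does not reach only later rows make up. A row lasts 1/8 s, in which the tool goes at most 62.5 mm and 10.7 degrees, less where a joint would pass 70% of its speed; a pose out of reach is approached as far as the arm can. A call with a gripper value outside its range is refused whole. The fingers move at their own pace and stop on an object; the grip force is fixed at half the most. Time passes only in rows, so rows that repeat a pose let the fingers close. It gives the time, the measured TCP pose, the force and the opening at its end, in the units of the state.
- bot.get_obs(): the state, without advancing time (a new reading comes with each control period).
- camera(name): name is "scene" or "top" or "wrist"; returns a dict with "color" (400x640x3 uint8, blue, green, red), "intrinsics" (3x3 intrinsics, pixels), "xyz" and "rotation" of the camera in the world. Camera axes: x right, y down, z forward; pixel columns grow to the right and rows downward; lengths in m; the calibration is good to about 2 mm. A picture is of the moment at which its call begins. There is no depth.
- bot.job_done(): hands the job in, once; it reports no verdict.
The state is a dict: "clock": time; "joint_pos": joint angles; "joint_vel": joint speeds; "tau": joint torques, N m; "eef_pos": TCP position; "tool_rot": TCP orientation; "ft_force": force on the tool from outside, world axes, zero at the start; "ft_torque": the same for the moment, N m; "grip_width": finger opening in m.
Only numpy, scipy, OpenCV 4.12 (cv2) and the standard library are available. Lean on these libraries where they do the work, as an engineer would, in place of code of your own. Each camera call takes 0.05 s, during which the arm holds its last target.

## Working session

There is one attempt and no reset: what is moved stays moved. The work goes in short steps, Python scripts to look and compute and a tool call to move; the robot and the scene stay as the last step left them, time stands still between calls to the robot, and variables do not carry over. Pictures are saved under pics/ and viewed, and the job is handed in when it is done.

Besides the shell and the picture viewer there is one more tool, called after "Emit:" as name(argument=value, ...), one argument or row to a line, values as JSON. send_rows: Moves the arm, as the interface text tells. Its arguments: {"type":"object","properties":{"deltas":{"type":"array","items":{"type":"object","properties":{"grip":{"type":"number"},"translation":{"type":"array","items":{"type":"number"}},"twist":{"type":"array","items":{"type":"number"}}}}}},"required":["deltas"]}

```bash
mkdir -p pics
cat > h.py <<'E'
import numpy as np, cv2
from workcell import bot, camera
def shot(n,f):
    c=camera(n); cv2.imwrite('pics/'+f,c['color']); np.savez('pics/'+f+'.npz',K=c['intrinsics'],t=c['xyz'],R=c['rotation']); return c
def ray(c,u,v,z):
    d=np.array(c['rotation'])@np.linalg.inv(np.array(c['intrinsics']))@np.array([u,v,1.]); o=np.array(c['xyz']); return o+d*(z-o[2])/d[2]
def proj(c,p):
    q=np.array(c['intrinsics'])@(np.array(c['rotation']).T@(np.array(p)-np.array(c['xyz']))); return q[:2]/q[2]
E
python3 - <<'E'
from h import *
np.set_printoptions(precision=4,suppress=True)
for n in ['scene','top','wrist']:
    c=shot(n,n+'0.png'); print(n,c['xyz'],c['rotation'],c['intrinsics'])
print(bot.get_obs())
E
```

```text
scene [-0.4054 -0.6713  0.7205] [ 0.7869 -0.344   0.214  -0.4654] [[517.514    0.     313.8111]
 [  0.     517.514  201.0081]
 [  0.       0.       1.    ]]
top [0.2392 0.1384 1.4855] [ 0.7042 -0.7035  0.0656 -0.0698] [[477.0338   0.     313.8746]
 [  0.     477.0338 197.1406]
 [  0.       0.       1.    ]]
wrist [ 0.2409 -0.445   0.373 ] [ 0.8068 -0.5702 -0.0904  0.1256] [[299.2104   0.     321.026 ]
 [  0.     299.2104 199.9047]
 [  0.       0.       1.    ]]
{'clock': 0.15, 'joint_pos': array([-1.231 ,  0.2413,  0.004 ,  1.3352, -0.    ,  1.5708]), 'joint_vel': array([-0.0007, -0.0015,  0.0033,  0.0003, -0.001 ,  0.0014]), 'tau': array([ -0.0012, -37.2635,  25.2639,   0.0123,  -0.0001,   0.    ]), 'eef_pos': array([ 0.1665, -0.471 ,  0.2306]), 'tool_rot': array([ 0.9856,  0.1691, -0.0001, -0.0008]), 'ft_force': array([ 0.0844, -0.5129,  0.1241]), 'ft_torque': array([0.0841, 0.0281, 0.0726]), 'grip_width': 0.08528708370819087}
```

Camera rotation is a quaternion; I'll convert it.

Create h.py:
```python
import numpy as np, cv2
from scipy.spatial.transform import Rotation as Ro
from workcell import bot, camera
np.set_printoptions(precision=4,suppress=True)
def load(f):
    d=np.load('pics/'+f+'.npz'); return dict(intrinsics=d['K'],xyz=d['t'],rotation=d['R'],color=cv2.imread('pics/'+f))
def shot(n,f):
    c=camera(n); cv2.imwrite('pics/'+f,c['color']); np.savez('pics/'+f+'.npz',K=c['intrinsics'],t=c['xyz'],R=c['rotation']); return c
def RM(c): return Ro.from_quat(c['rotation']).as_matrix()
def ray(c,u,v,z):
    d=RM(c)@np.linalg.inv(np.array(c['intrinsics']))@np.array([u,v,1.]); o=np.array(c['xyz']); return o+d*(z-o[2])/d[2]
def proj(c,p):
    q=np.array(c['intrinsics'])@(RM(c).T@(np.array(p)-np.array(c['xyz']))); return q[:2]/q[2]
```

```text
(no output)
```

View pics/scene0.png

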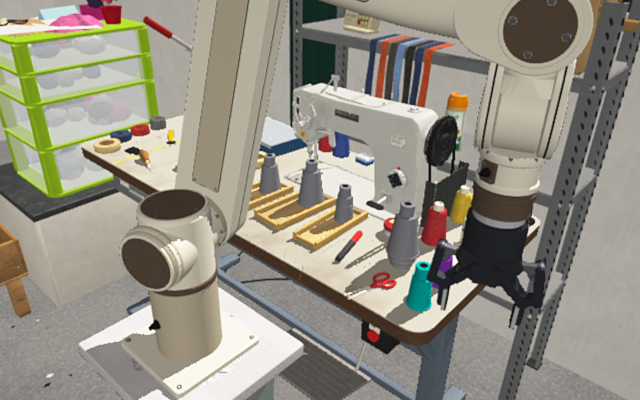

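View pics/top0.png

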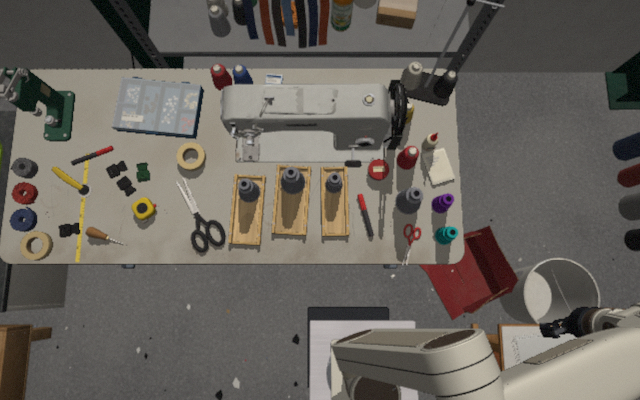

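View pics/wrist0.png

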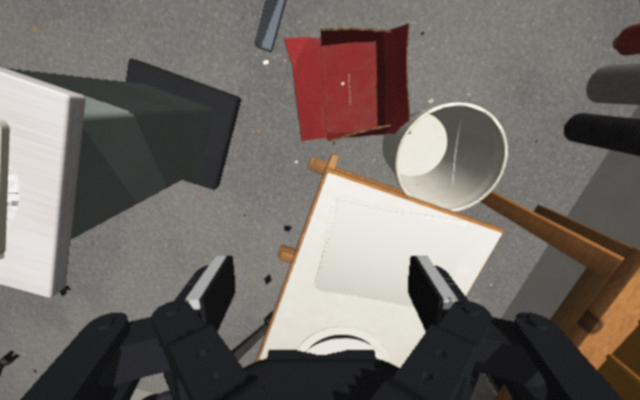

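Run:
```python
from h import *
c=load('top0.png'); im=c['color']
cv2.imwrite('pics/t_a.png',cv2.resize(im[150:260,220:480],None,fx=3,fy=3,interpolation=cv2.INTER_CUBIC))
d=load('scene0.png')
cv2.imwrite('pics/s_a.png',cv2.resize(d['color'][130:330,230:490],None,fx=3,fy=3,interpolation=cv2.INTER_CUBIC)[:600])
for u,v,z in [(248,185,.121),(292,176,.136),(335,179,.106),(410,195,.162)]: print(ray(c,u,v,z))
```

```text
[0.5404 0.3397 0.121 ]
[0.5639 0.2102 0.136 ]
[0.562  0.0841 0.106 ]
[ 0.5025 -0.1253  0.162 ]
```

View pics/t_a.png

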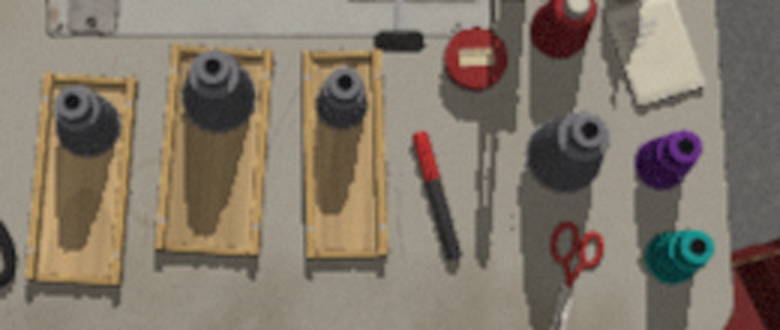

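View pics/s_a.png

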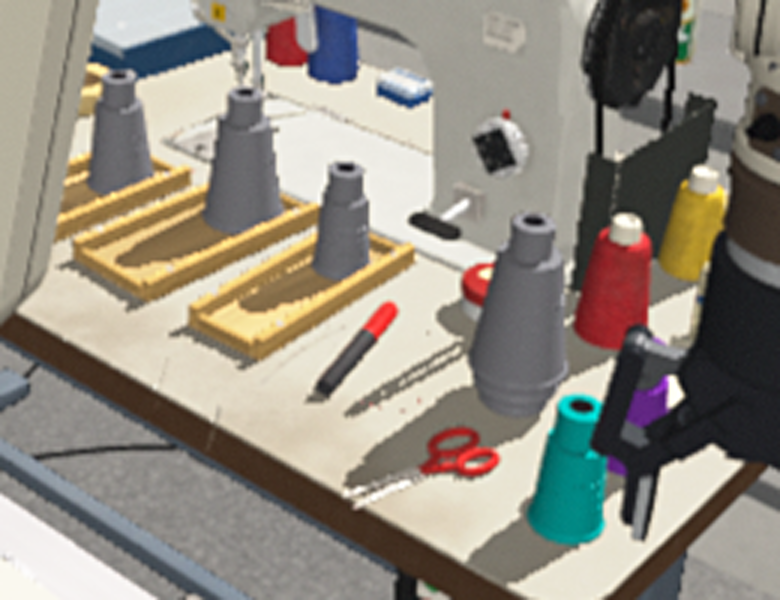

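```bash
cat >> h.py <<'E'
def tri(l):
    A=[];b=[]
    for c,u,v in l:
        d=RM(c)@np.linalg.inv(c['intrinsics'])@np.array([u,v,1.]); d/=np.linalg.norm(d); P=np.eye(3)-np.outer(d,d); A.append(P); b.append(P@c['xyz'])
    return np.linalg.solve(sum(A),sum(b))
E
python3 - <<'E'
from h import *
c=load('top0.png'); d=load('scene0.png')
T=dict(med=(72,101),lar=(213,70),sma=(344,85),nest=(589,131)); S=dict(med=(121,75),lar=(245,93),sma=(346,168),nest=(535,220))
Z=dict(med=.121,lar=.136,sma=.106,nest=.162)
for k in T:
    a=(T[k][0]/3+220-.33,T[k][1]/3+150-.33); b=(S[k][0]/3+230-.33,S[k][1]/3+130-.33)
    print(k,ray(c,*a,Z[k]),ray(d,*b,Z[k]),tri([(c,*a),(d,*b)]))
hsv=cv2.cvtColor(c['color'],cv2.COLOR_BGR2HSV)
m=cv2.inRange(hsv,(10,70,50),(30,255,255)); m[:150]=0;m[255:]=0;m[:,:225]=0;m[:,360:]=0
for ct in cv2.findContours(cv2.morphologyEx(m,cv2.MORPH_CLOSE,np.ones((3,3))),0,2)[0]:
    if cv2.contourArea(ct)<300: continue
    r=cv2.minAreaRect(ct); B=cv2.boxPoints(r); W=np.array([ray(c,*p,.022)[:2] for p in B])
    print(r, W.mean(0), W, np.linalg.norm(W-np.roll(W,1,0),axis=1))
E
```

```text
med [0.5454 0.3526 0.121 ] [0.5451 0.3498 0.121 ] [0.5463 0.3522 0.1198]
lar [0.5729 0.2142 0.136 ] [0.5725 0.212  0.136 ] [0.5736 0.2138 0.135 ]
sma [0.565 0.086 0.106] [0.5649 0.0836 0.106 ] [0.5659 0.0854 0.1049]
nest [ 0.5073 -0.1424  0.162 ] [ 0.5082 -0.1437  0.162 ] [ 0.5079 -0.143   0.1617]
((246.47216796875, 209.09779357910156), (32.376564025878906, 70.77388763427734), 4.573921203613281) [0.487  0.3569] [[0.3796 0.4122]
 [0.6025 0.4024]
 [0.5942 0.3002]
 [0.3718 0.3128]] [0.0997 0.2232 0.1026 0.2228]
((334.3610534667969, 201.09371948242188), (69.58094787597656, 27.360946655273438), 88.2901840209961) [0.5125 0.0833] [[0.6215 0.1291]
 [0.6242 0.0425]
 [0.4034 0.0387]
 [0.4008 0.1228]] [0.2208 0.0866 0.2208 0.0842]
((290.80194091796875, 199.67222595214844), (35.286319732666016, 69.85345458984375), 3.990912914276123) [0.5169 0.2192] [[0.4099 0.2798]
 [0.6317 0.2686]
 [0.6237 0.157 ]
 [0.4024 0.1713]] [0.1088 0.2221 0.1119 0.2217]
```

```bash
cat >> h.py <<'E'
def plan(xyz,yaw=None,tilt0=True):
    o=bot.get_obs(); R=Ro.from_quat(o['tool_rot']); p=o['eef_pos']
    print('t',o['clock'],'p',p,'F',o['ft_force'],'w',o['grip_width'], 'yaw',np.degrees(np.arctan2(*R.as_matrix()[[1,0],0])))
    if xyz is None: return
    dt=R.inv().apply(np.array(xyz)-p); 
    if yaw is None: tw=np.zeros(3)
    else:
        Rt=Ro.from_euler('z',yaw)*Ro.from_quat([1,0,0,0]); tw=np.degrees((R.inv()*Rt).as_rotvec())
    print('translation mm',dt*1000,'|',np.linalg.norm(dt)*1000,'twist',tw)
E
python3 - <<'E'
from h import *
c=load('top0.png')
print(ray(c,446.5,199,.1),ray(c,451,232,.1),ray(c,410,154,.11))
plan((.505,-.143,.26),0)
E
```

```text
[ 0.5029 -0.2448  0.1   ] [ 0.405  -0.2528  0.1   ] [ 0.6377 -0.1402  0.11  ]
t 0.15 p [ 0.1665 -0.471   0.2306] F [ 0.0844 -0.5129  0.1241] w 0.08528708370819087 yaw 19.467821703691982
translation mm [ 428.473  -196.4296  -29.0841] | 472.24950300601023 twist [-0.0955  0.0172 19.4678]
```

Emit:
send_rows(
  deltas=[
    {"grip":0.7,"translation":[0.03,-0.014,-0.006],"twist":[0,0,2]},
    {"grip":0.7,"translation":[0.08,-0.037,-0.012],"twist":[0,0,5]},
    {"grip":0.7,"translation":[0.13,-0.06,-0.02],"twist":[0,0,8]},
    {"grip":0.7,"translation":[0.18,-0.083,-0.026],"twist":[0,0,11]},
    {"grip":0.7,"translation":[0.23,-0.106,-0.029],"twist":[0,0,14]},
  ],
)

```text
clock: 0.78
eef_pos: [0.3491, -0.2931, 0.26]
tool_rot: [0.999, 0.047, -0.0, -0.001]
ft_force: [-0.1, -0.4, 0.2]
grip_width: 0.0598
```

Run:
```python
from h import *
plan((.505,-.143,.26),0)
```

```text
t 0.775 p [ 0.3491 -0.2931  0.26  ] F [-0.1242 -0.3657  0.2416] w 0.05983732905040577 yaw 5.352126347612065
translation mm [ 169.2403 -134.9157    0.1671] | 216.43601287465273 twist [-0.0675  0.0065  5.3521]
```

Emit:
send_rows(
  deltas=[
    {"grip":0.7,"translation":[0.045,-0.036,0],"twist":[0,0,1.5]},
    {"grip":0.7,"translation":[0.09,-0.072,0],"twist":[0,0,3]},
    {"grip":0.7,"translation":[0.135,-0.108,0],"twist":[0,0,4.5]},
    {"grip":0.7,"translation":[0.169,-0.135,0],"twist":[0,0,5.4]},
    {"grip":0.7,"translation":[0.169,-0.135,0],"twist":[0,0,5.4]},
  ],
)

```text
clock: 1.4
eef_pos: [0.5063, -0.1406, 0.2592]
tool_rot: [1.0, 0.002, -0.001, -0.001]
ft_force: [-0.1, -0.2, -0.1]
grip_width: 0.0599
```

Run:
```python
from h import *
plan((.508,-.143,.135),0)
c=shot('wrist','w1.png'); shot('top','t1.png'); d=shot('scene','s1.png')
for z in(.162,.134): print(proj(c,(.508,-.143,z)))
cv2.imwrite('pics/s1c.png',cv2.resize(d['color'][150:350,330:550],None,fx=3,fy=3,interpolation=cv2.INTER_CUBIC))
```

```text
t 1.4 p [ 0.5063 -0.1406  0.2592] F [-0.0613 -0.2126 -0.0931] w 0.059874020388368025 yaw 0.22765387165990447
translation mm [  1.8548   2.6032 124.1931] | 124.23420997123347 twist [-0.1034  0.0651  0.2276]
[324.255  199.8738]
[324.0158 190.6417]
```

View pics/w1.png

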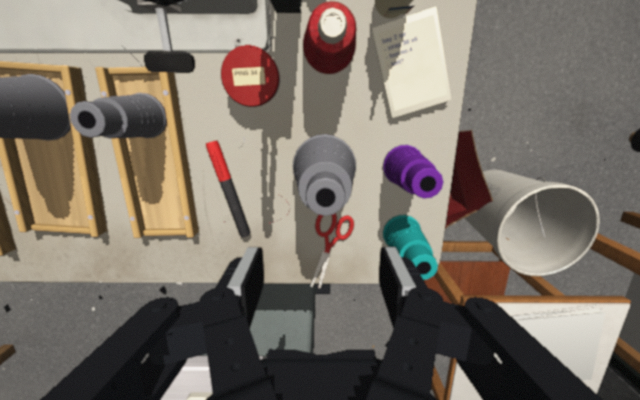

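View pics/s1c.png

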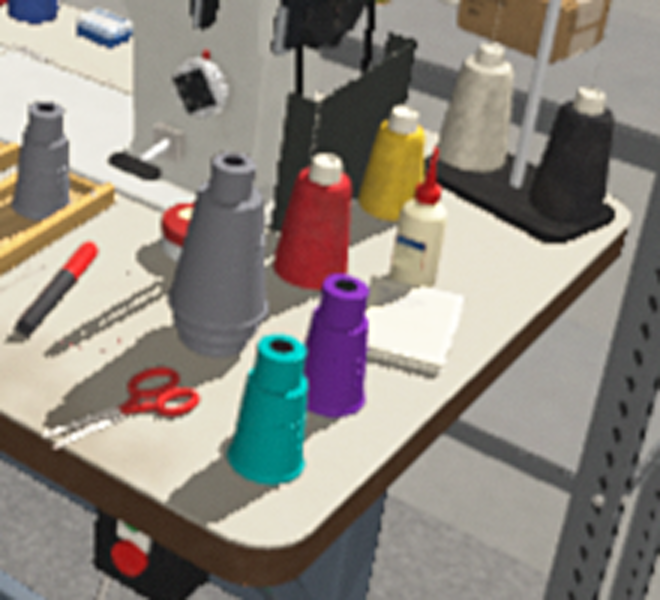

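Run:
```python
from h import *
c=load('w1.png'); print(c['xyz'],ray(c,326,197.5,.162))
t=load('t1.png'); cv2.imwrite('pics/t1c.png',cv2.resize(t['color'][140:270,340:480],None,fx=4,fy=4,interpolation=cv2.INTER_CUBIC))
plan((.509,-.1435,.135),0)
```

```text
[ 0.5852 -0.1405  0.4016] [ 0.5101 -0.1444  0.162 ]
t 1.55 p [ 0.5041 -0.1432  0.2598] F [-0.3968 -1.1996 -0.1648] w 0.059741962148461746 yaw -0.056968115030766604
translation mm [  5.0996   0.4095 124.7772] | 124.88208273927764 twist [-0.0649  0.0834 -0.057 ]
```

Emit:
send_rows(
  deltas=[
    {"grip":0.7,"translation":[0.005,0.0,0.04],"twist":[0,0,0]},
    {"grip":0.7,"translation":[0.005,0.0,0.085],"twist":[0,0,0]},
    {"grip":0.7,"translation":[0.005,0.0,0.113],"twist":[0,0,0]},
    {"grip":0.7,"translation":[0.005,0.0,0.124],"twist":[0,0,0]},
    {"grip":0.7,"translation":[0.005,0.0,0.124],"twist":[0,0,0]},
  ],
)

```text
clock: 2.17
eef_pos: [0.5083, -0.1438, 0.1358]
tool_rot: [1.0, -0.001, -0.001, -0.001]
ft_force: [0.4, 0.1, 0.3]
grip_width: 0.0595
```

Run:
```python
from h import *
plan((.509,-.1435,.135),0)
c=shot('wrist','w2.png'); shot('top','t2.png'); d=shot('scene','s2.png')
cv2.imwrite('pics/s2c.png',cv2.resize(d['color'][150:350,330:550],None,fx=3,fy=3,interpolation=cv2.INTER_CUBIC))
```

```text
t 2.175 p [ 0.5083 -0.1438  0.1358] F [0.4288 0.1375 0.2973] w 0.05948637951227352 yaw -0.1422021774237242
translation mm [ 0.726  -0.3295  0.8402] | 1.1583288045850095 twist [-0.0705  0.122  -0.1423]
```

View pics/w2.png

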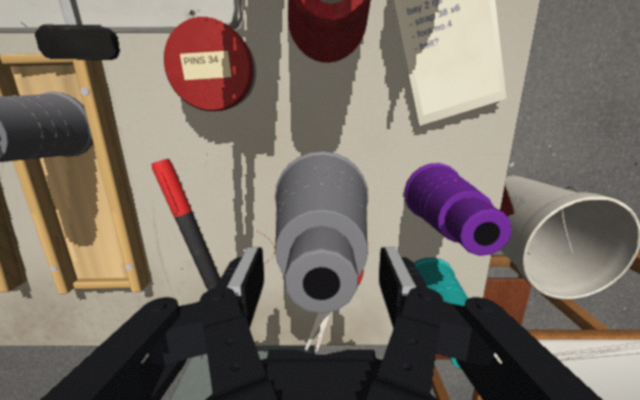

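View pics/s2c.png

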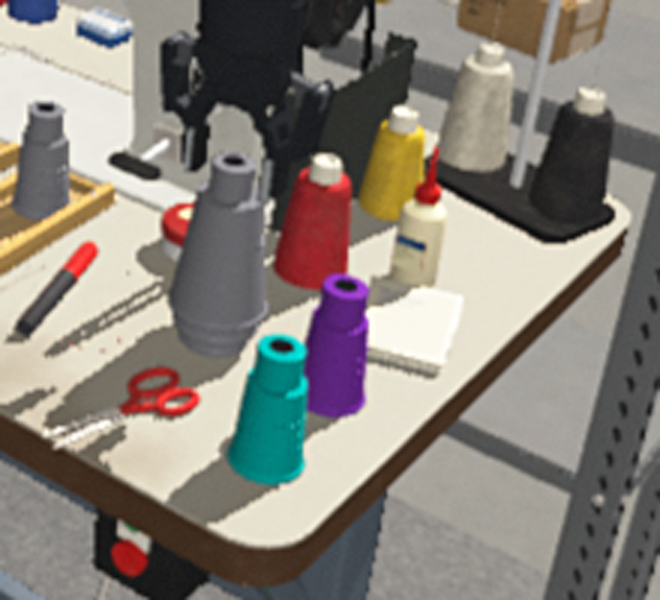

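Emit:
send_rows(
  deltas=[
    {"grip":0.5,"translation":[0.0,0,0],"twist":[0,0,0]},
    {"grip":0.38,"translation":[0.0,0,0],"twist":[0,0,0]},
    {"grip":0.3,"translation":[0.0,0,0],"twist":[0,0,0]},
    {"grip":0.25,"translation":[0.0,0,0],"twist":[0,0,0]},
    {"grip":0.25,"translation":[0.0,0,0],"twist":[0,0,0]},
  ],
)

```text
clock: 2.95
eef_pos: [0.5109, -0.1439, 0.139]
tool_rot: [1.0, -0.001, 0.002, 0.0]
ft_force: [0.2, 0.1, 5.1]
grip_width: 0.0318
```

Run:
```python
from h import *
plan((.509,-.1435,.287),0)
c=shot('wrist','w3.png');d=shot('scene','s3.png')
cv2.imwrite('pics/s3c.png',cv2.resize(d['color'][150:350,330:550],None,fx=3,fy=3,interpolation=cv2.INTER_CUBIC))
```

```text
t 2.95 p [ 0.5109 -0.1439  0.139 ] F [0.2407 0.0968 5.0822] w 0.03178672612808109 yaw -0.07936873078494744
translation mm [  -1.2175   -0.3417 -148.0294] | 148.0347590520035 twist [ 0.0358 -0.2457 -0.0794]
```

View pics/s3c.png

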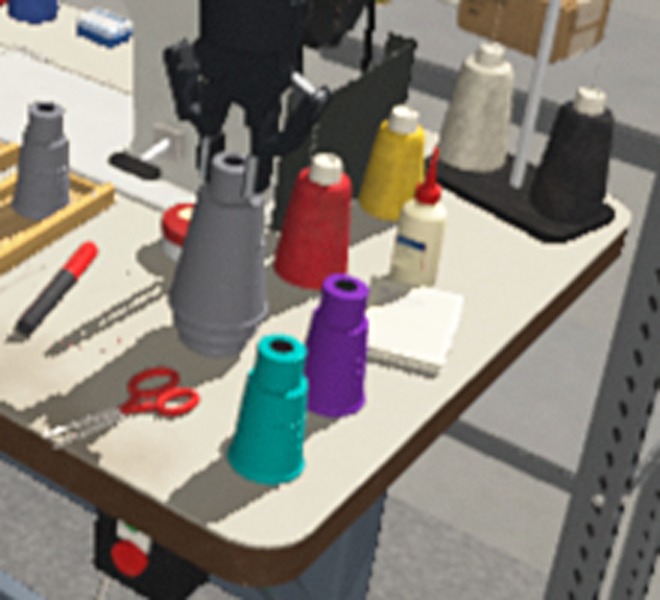

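View pics/w3.png

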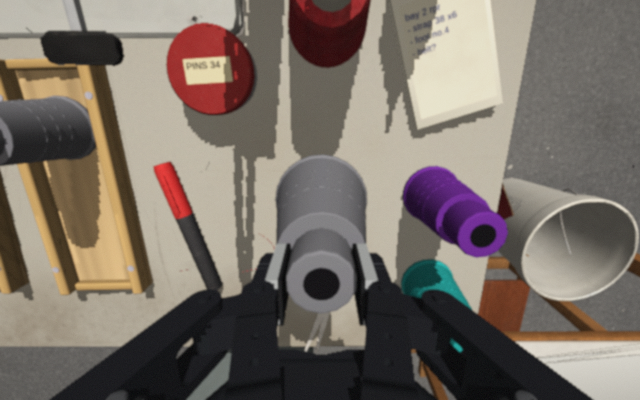

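Emit:
send_rows(
  deltas=[
    {"grip":0.25,"translation":[0.0,0,-0.01],"twist":[0,0,0]},
    {"grip":0.25,"translation":[-0.001,0,-0.03],"twist":[0,0,0]},
    {"grip":0.25,"translation":[-0.001,0,-0.055],"twist":[0,0,0]},
    {"grip":0.25,"translation":[-0.001,0,-0.08],"twist":[0,0,0]},
    {"grip":0.25,"translation":[-0.001,0,-0.105],"twist":[0,0,0]},
  ],
)

```text
clock: 3.68
eef_pos: [0.5094, -0.1438, 0.2453]
tool_rot: [1.0, -0.001, 0.002, 0.0]
ft_force: [0.1, 0.1, -0.1]
grip_width: 0.0325
```

Run:
```python
from h import *
plan((.509,-.1435,.287),0)
d=shot('scene','s4.png')
cv2.imwrite('pics/s4c.png',cv2.resize(d['color'][130:330,330:550],None,fx=3,fy=3,interpolation=cv2.INTER_CUBIC))
```

```text
t 3.675 p [ 0.5094 -0.1438  0.2453] F [ 0.061   0.1114 -0.0594] w 0.032532575801424324 yaw -0.07105046961949642
translation mm [ -0.1688  -0.2507 -41.6725] | 41.67356929582258 twist [ 0.0416 -0.2644 -0.0711]
```

View pics/s4c.png

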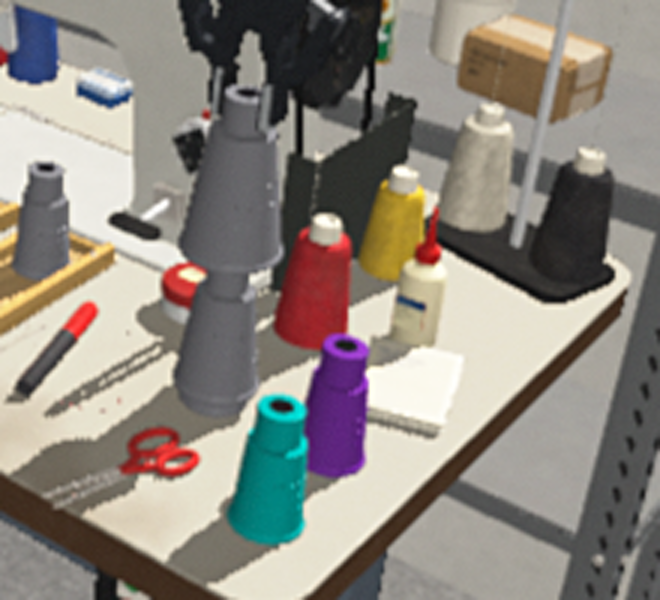

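Emit:
send_rows(
  deltas=[
    {"grip":0.25,"translation":[0,0,-0.03],"twist":[0,0,0]},
    {"grip":0.25,"translation":[0,0,-0.046],"twist":[0,0,0]},
    {"grip":0.25,"translation":[-0.005,-0.03,-0.048],"twist":[0,0,0]},
    {"grip":0.25,"translation":[-0.011,-0.07,-0.048],"twist":[0,0,0]},
    {"grip":0.25,"translation":[-0.017,-0.11,-0.048],"twist":[0,0,0]},
  ],
)

```text
clock: 4.35
eef_pos: [0.4933, -0.0332, 0.2964]
tool_rot: [1.0, -0.001, 0.005, 0.001]
ft_force: [-0.4, -0.6, -0.5]
grip_width: 0.0323
```

Run:
```python
from h import *
plan((.466,.221,.29),-.055)
d=shot('scene','s5.png')
cv2.imwrite('pics/s5c.png',cv2.resize(d['color'][100:300,270:490],None,fx=3,fy=3,interpolation=cv2.INTER_CUBIC))
```

```text
t 4.35 p [ 0.4933 -0.0332  0.2964] F [-0.3851 -0.5945 -0.4761] w 0.03226788199068016 yaw -0.11617947540011679
translation mm [ -27.8788 -254.1388    5.5466] | 255.72353833542178 twist [ 0.1156 -0.6085  3.0344]
```

View pics/s5c.png

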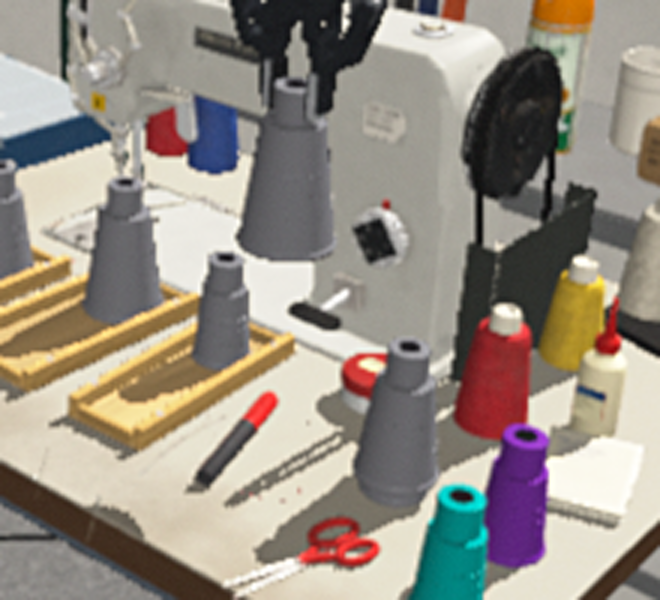

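Emit:
send_rows(
  deltas=[
    {"grip":0.25,"translation":[-0.004,-0.035,0.002],"twist":[0,0.0,0.5]},
    {"grip":0.25,"translation":[-0.01,-0.085,0.005],"twist":[0,0,1]},
    {"grip":0.25,"translation":[-0.016,-0.135,0.005],"twist":[0,-0.3,2]},
    {"grip":0.25,"translation":[-0.022,-0.185,0.005],"twist":[0,-0.6,2.5]},
    {"grip":0.25,"translation":[-0.027,-0.23,0.005],"twist":[0,-0.6,3]},
  ],
)

```text
clock: 5.03
eef_pos: [0.4749, 0.0319, 0.2916]
tool_rot: [1.0, 0.017, -0.002, -0.026]
ft_force: [0.2, 0.2, -0.2]
grip_width: 0.0318
```

Emit:
send_rows(
  deltas=[
    {"grip":0.25,"translation":[-0.001,-0.016,0],"twist":[0,0,0]},
    {"grip":0.25,"translation":[-0.001,-0.022,0],"twist":[0,0,0]},
    {"grip":0.25,"translation":[-0.001,-0.022,0],"twist":[0,0,0]},
  ],
)

```text
clock: 5.4
eef_pos: [0.4738, 0.0422, 0.2929]
tool_rot: [0.999, 0.025, -0.002, -0.031]
ft_force: [0.6, 0.5, -1.0]
grip_width: 0.032
```

Run:
```python
from h import *
plan((.466,.221,.29),-.055)
d=shot('scene','s6.png'); shot('wrist','w6.png');t=shot('top','t6.png')
cv2.imwrite('pics/s6c.png',cv2.resize(d['color'][100:300,210:430],None,fx=3,fy=3,interpolation=cv2.INTER_CUBIC))
cv2.imwrite('pics/t6c.png',cv2.resize(t['color'][130:270,220:370],None,fx=4,fy=4,interpolation=cv2.INTER_CUBIC))
```

```text
t 5.4 p [0.4738 0.0422 0.2929] F [ 0.5613  0.4976 -1.0033] w 0.0319883895474839 yaw 2.8711454274056982
translation mm [   1.1894 -178.4158   14.0192] | 178.96970856658987 twist [-3.5577  0.36    6.0151]
```

View pics/s6c.png

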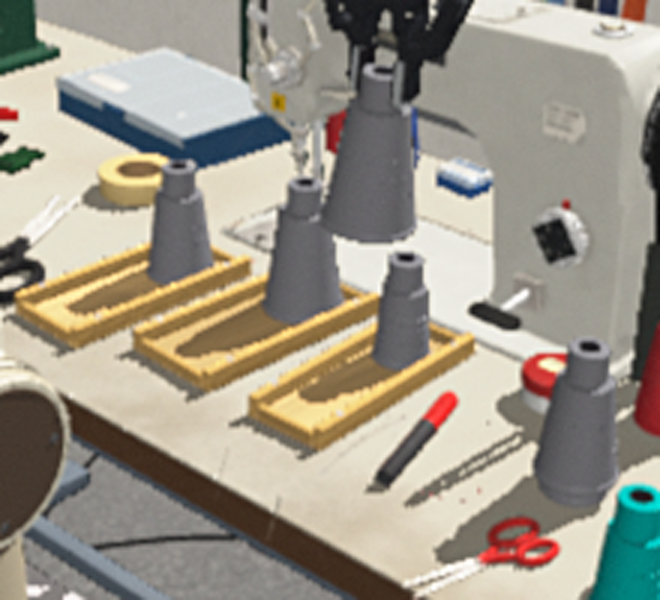

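View pics/w6.png

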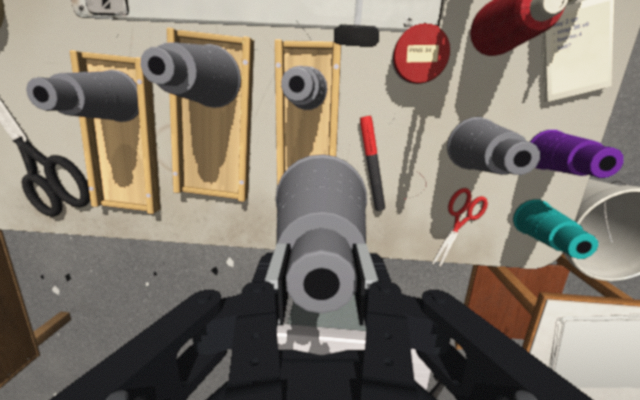

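View pics/t6c.png

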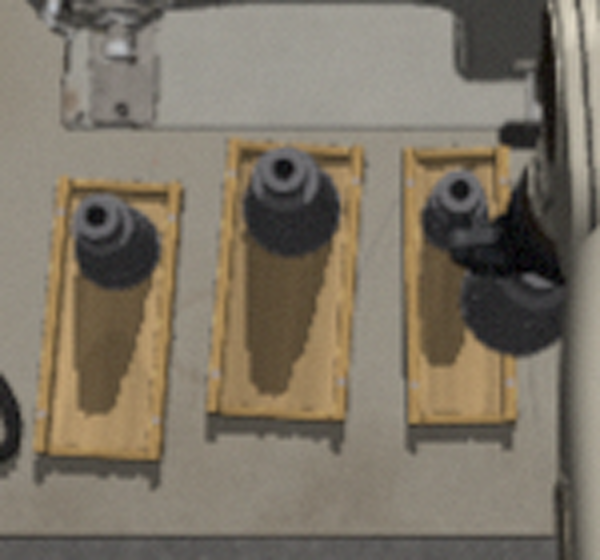

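Run:
```python
from h import *
o=bot.get_obs(); print(o['joint_pos'],o['joint_vel'],o['tau'],o['ft_force'],o['eef_pos'])
```

```text
[0.0491 0.1755 0.0802 1.4788 0.0623 3.1406] [-0.0004  0.0004  0.0016  0.0001  0.0002 -0.0013] [  0.0079 -34.7496  25.9487   0.0255   0.2105   0.    ] [-0.1379 -0.458  -1.072 ] [0.4737 0.0422 0.2928]
```

Run:
```python
from h import *
plan((.466,.05,.29),.7)
```

```text
t 5.55 p [0.4737 0.0422 0.2928] F [-0.1379 -0.458  -1.072 ] w 0.03203760085275633 yaw 2.8714975492309653
translation mm [-7.2841 -8.0057  3.3477] | 11.329423367015766 twist [ -3.5009  -0.9807 -37.2291]
```

Emit:
send_rows(
  deltas=[
    {"grip":0.25,"translation":[-0.002,-0.002,0.001],"twist":[-0.9,-0.2,-9]},
    {"grip":0.25,"translation":[-0.004,-0.004,0.002],"twist":[-1.8,-0.5,-18]},
    {"grip":0.25,"translation":[-0.006,-0.006,0.003],"twist":[-2.7,-0.7,-28]},
    {"grip":0.25,"translation":[-0.007,-0.008,0.003],"twist":[-3.5,-1,-37]},
    {"grip":0.25,"translation":[-0.007,-0.008,0.003],"twist":[-3.5,-1,-37]},
  ],
)

```text
clock: 6.18
eef_pos: [0.4662, 0.0502, 0.2904]
tool_rot: [0.94, 0.34, -0.0, -0.0]
ft_force: [0.0, 0.6, 0.1]
grip_width: 0.0323
```

Run:
```python
from h import *
plan((.466,.221,.29),.7)
t=load('t6.png')
B=lambda a:(a[0]/4+220-.375,a[1]/4+130-.375)
for n,q,z in [('L',[(229,141),(365,147),(344,416),(209,411)],.022),('M',[(58,181),(182,184),(160,458),(36,452)],.022),('S',[(404,150),(507,149),(516,421),(408,422)],.022)]:
    W=np.array([ray(t,*B(p),z)[:2] for p in q]); f=(W[0]+W[1])/2; g=(W[2]+W[3])/2; print(n,'far',f,'near',g,np.linalg.norm(f-g),np.linalg.norm(W[0]-W[1]))
```

```text
t 6.175 p [0.4662 0.0502 0.2904] F [0.029  0.6092 0.0664] w 0.032264651194476336 yaw 39.80946185394648
translation mm [ 109.1632 -131.3146    0.3608] | 170.76378530127923 twist [-0.0116  0.0184 -0.2976]
L far [0.6251 0.2107] near [0.4109 0.2245] 0.21467035399461287 0.1078554020722489
M far [0.5937 0.3501] near [0.3788 0.3611] 0.21526217972738776 0.09800893059835196
S far [0.6206 0.0853] near [0.4048 0.0816] 0.21583045809314202 0.08144823382631003
```

Emit:
send_rows(
  deltas=[
    {"grip":0.25,"translation":[0.019,-0.023,0],"twist":[0,0,0]},
    {"grip":0.25,"translation":[0.046,-0.055,0],"twist":[0,0,0]},
    {"grip":0.25,"translation":[0.075,-0.09,0],"twist":[0,0,0]},
    {"grip":0.25,"translation":[0.1,-0.12,0],"twist":[0,0,0]},
    {"grip":0.25,"translation":[0.109,-0.131,0],"twist":[0,0,0]},
  ],
)

```text
clock: 6.8
eef_pos: [0.466, 0.2224, 0.29]
tool_rot: [0.94, 0.34, -0.0, -0.0]
ft_force: [0.1, -0.2, -1.1]
grip_width: 0.0321
```

Run:
```python
from h import *
d=shot('scene','s7.png'); shot('wrist','w7.png');t=shot('top','t7.png')
plan((.466,.221,.113),.7)
cv2.imwrite('pics/s7c.png',cv2.resize(d['color'][50:250,210:430],None,fx=3,fy=3,interpolation=cv2.INTER_CUBIC))
cv2.imwrite('pics/t7c.png',cv2.resize(t['color'][130:270,220:370],None,fx=4,fy=4,interpolation=cv2.INTER_CUBIC))
```

```text
t 6.95 p [0.4661 0.2205 0.2902] F [-0.0576  0.3842 -1.3283] w 0.03224556615486291 yaw 39.78560727921465
translation mm [  0.4767  -0.4761 177.1519] | 177.15316655272753 twist [ 0.0093  0.0627 -0.3214]
```

View pics/s7c.png

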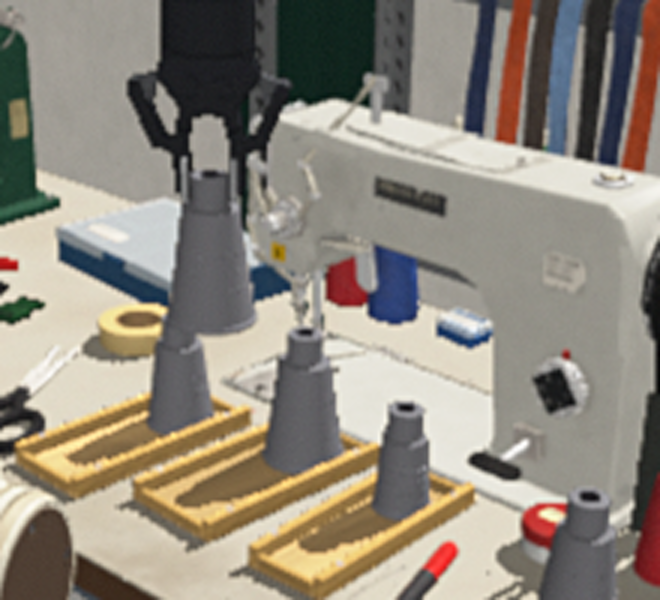

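View pics/w7.png

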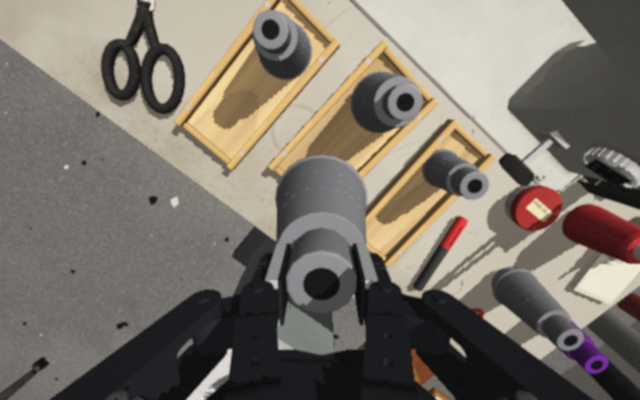

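View pics/t7c.png

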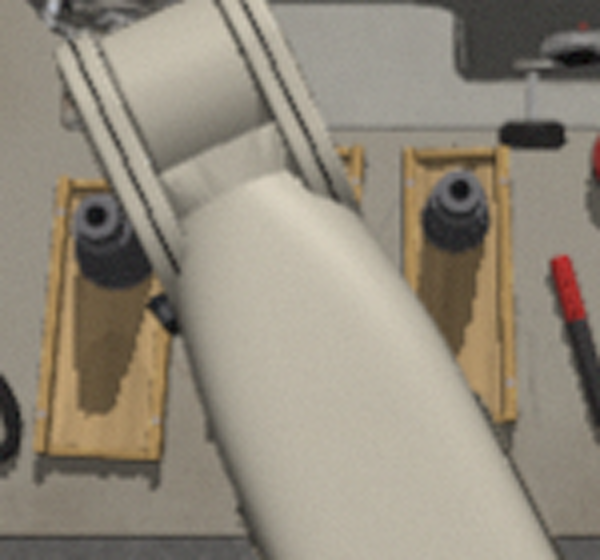

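Run:
```python
from h import *
t=load('w7.png')
for p in [(383,43),(437,102),(272,170)]: print('L',ray(t,*p,.022))
for p in [(179,123),(230,169),(338,44)]: print('M',ray(t,*p,.022))
for p in [(453,121),(493,157),(382,260)]: print('S',ray(t,*p,.022))
print(ray(t,404,102,.136),ray(t,270,30,.121))
t=load('t6.png');B=lambda a:(a[0]/4+220-.375,a[1]/4+130-.375)
for p in [(229,141),(365,147),(344,416),(209,411)]:print(ray(t,*B(p),.022))
plan((.466,.221,.135),.7)
```

```text
L [0.6301 0.2609 0.022 ]
L [0.6249 0.1592 0.022 ]
L [0.4149 0.2699 0.022 ]
M [0.3864 0.4034 0.022 ]
M [0.3785 0.3157 0.022 ]
M [0.5937 0.3028 0.022 ]
S [0.622  0.1254 0.022 ]
S [0.6245 0.0475 0.022 ]
S [0.4108 0.055  0.022 ]
[0.5778 0.2147 0.136 ] [0.5461 0.3515 0.121 ]
[0.6275 0.2646 0.022 ]
[0.6226 0.1568 0.022 ]
[0.409  0.1724 0.022 ]
[0.4127 0.2765 0.022 ]
t 6.95 p [0.4661 0.2205 0.2902] F [-0.0576  0.3842 -1.3283] w 0.03224556615486291 yaw 39.78560727921465
translation mm [  0.4526  -0.4725 155.1519] | 155.15327847153023 twist [ 0.0093  0.0627 -0.3214]
```

Emit:
send_rows(
  deltas=[
    {"grip":0.25,"translation":[0,0,0.03],"twist":[0,0,0]},
    {"grip":0.25,"translation":[0,0,0.07],"twist":[0,0,0]},
    {"grip":0.25,"translation":[0,0,0.11],"twist":[0,0,0]},
    {"grip":0.25,"translation":[0,0,0.14],"twist":[0,0,0]},
    {"grip":0.25,"translation":[0,0,0.147],"twist":[0,0,0]},
  ],
)

```text
clock: 7.58
eef_pos: [0.4647, 0.2181, 0.1413]
tool_rot: [0.941, 0.339, -0.003, 0.001]
ft_force: [-0.6, -0.2, 0.0]
grip_width: 0.0322
```

Run:
```python
from h import *
d=shot('scene','s8.png'); shot('wrist','w8.png')
plan((.466,.221,.113),.7)
cv2.imwrite('pics/s8c.png',cv2.resize(d['color'][110:260,220:370],None,fx=4,fy=4,interpolation=cv2.INTER_CUBIC))
```

```text
t 7.675 p [0.466  0.2192 0.1431] F [-0.2336  0.2802  0.0307] w 0.03230192985753459 yaw 39.672637666874564
translation mm [ 1.2315 -1.3363 30.1311] | 30.185866984268365 twist [ 0.0052  0.1219 -0.4344]
```

View pics/s8c.png

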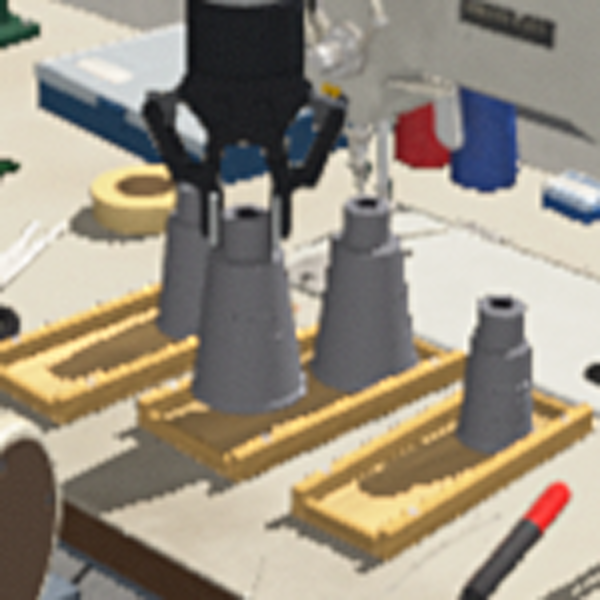

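View pics/w8.png

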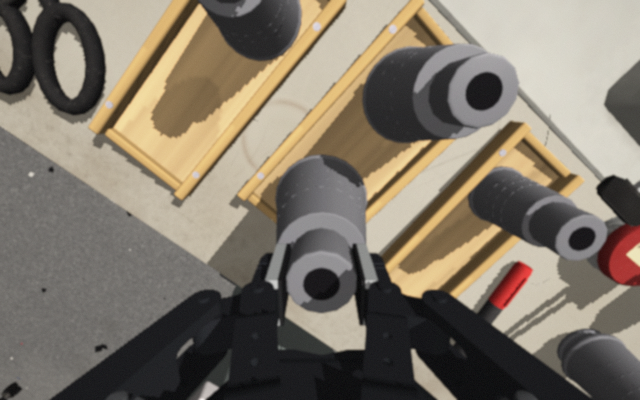

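Run:
```python
from h import *
t=load('w8.png')
cv2.imwrite('pics/w8c.png',cv2.resize(t['color'][60:260,210:410],None,fx=3,fy=3,interpolation=cv2.INTER_CUBIC))
for p in [(241,196),(420,2)]: print('Lrail outer top',ray(t,*p,.022))
```

```text
Lrail outer top [0.4167 0.2736 0.022 ]
Lrail outer top [0.6299 0.2576 0.022 ]
```

View pics/w8c.png

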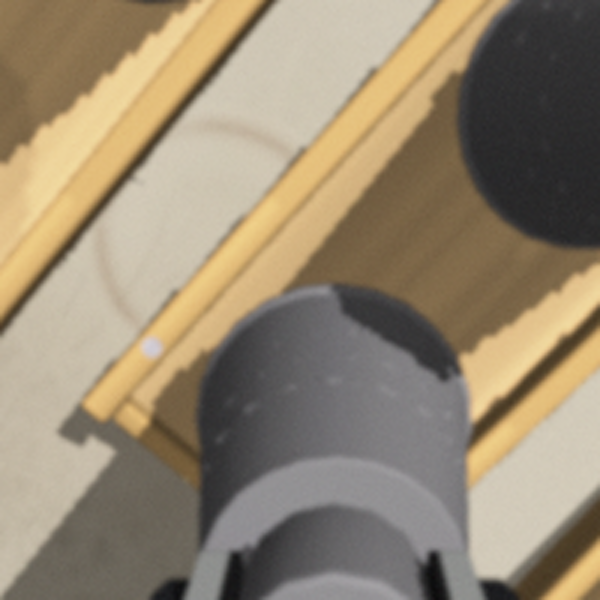

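Run:
```python
from h import *
t=load('w8.png')
B=lambda a:(a[0]/3+210-.33,a[1]/3+60-.33)
for p in [(85,405),(300,158),(436,0)]: print('L',ray(t,*B(p),.022))
for p in [(600,352),(470,487)]: print('R',ray(t,*B(p),.022))
# neck bore top
print(ray(t,322,283,.143+.023), bot.get_obs()['eef_pos'])
s=load('s8.png');B=lambda a:(a[0]/4+220-.375,a[1]/4+110-.375)
for p in [(138,407),(235,472),(465,357)]: print('scene',ray(s,*B(p),.022))
# cone rim extremes
print(ray(s,*B((193,398)),.036),ray(s,*B((304,395)),.036),ray(s,*B((247,212)),.166))
```

```text
L [0.416  0.2764 0.022 ]
L [0.5142 0.2715 0.022 ]
L [0.5687 0.269  0.022 ]
R [0.5282 0.1672 0.022 ]
R [0.4711 0.1678 0.022 ]
[0.4665 0.2187 0.166 ] [0.466  0.2192 0.1431]
scene [0.4031 0.2664 0.022 ]
scene [0.3892 0.1578 0.022 ]
scene [0.6137 0.1522 0.022 ]
[0.4207 0.2301 0.036 ] [0.4756 0.1791 0.036 ] [0.4584 0.2141 0.166 ]
```

Emit:
send_rows(
  deltas=[
    {"grip":0.25,"translation":[0.001,-0.0015,0.006],"twist":[0,0,0]},
    {"grip":0.25,"translation":[0.001,-0.0015,0.014],"twist":[0,0,0]},
    {"grip":0.25,"translation":[0.001,-0.0015,0.021],"twist":[0,0,0]},
    {"grip":0.25,"translation":[0.001,-0.0015,0.026],"twist":[0,0,0]},
    {"grip":0.25,"translation":[0.001,-0.0015,0.026],"twist":[0,0,0]},
  ],
)

```text
clock: 8.3
eef_pos: [0.4653, 0.2209, 0.1166]
tool_rot: [0.941, 0.339, -0.002, 0.0]
ft_force: [-0.0, 1.0, -0.6]
grip_width: 0.0319
```

Run:
```python
from h import *
d=shot('scene','s9.png'); w=shot('wrist','w9.png')
plan((.466,.221,.113),.7)
cv2.imwrite('pics/s9c.png',cv2.resize(d['color'][110:260,220:370],None,fx=4,fy=4,interpolation=cv2.INTER_CUBIC))
cv2.imwrite('pics/w9c.png',cv2.resize(w['color'][60:260,210:410],None,fx=3,fy=3,interpolation=cv2.INTER_CUBIC))
```

```text
t 8.4 p [0.4658 0.221  0.1171] F [ 0.1787 -0.2926  0.4885] w 0.032386716194302084 yaw 39.67697300565838
translation mm [0.1671 0.176  4.1486] | 4.155740596914903 twist [ 0.0058  0.1231 -0.4301]
```

View pics/s9c.png

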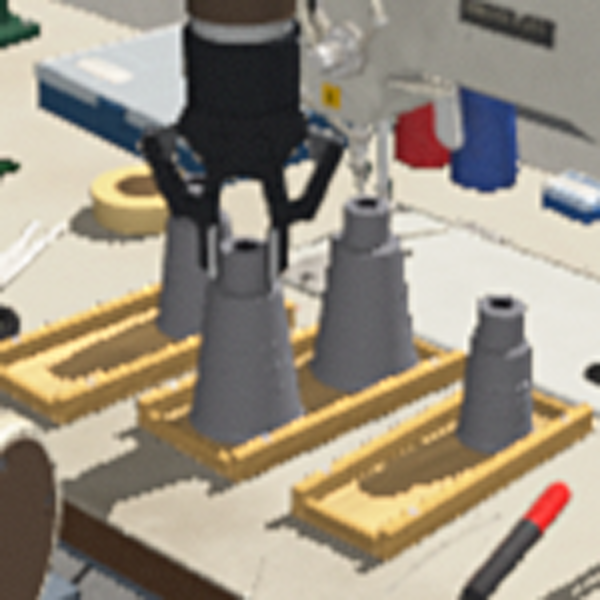

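View pics/w9c.png

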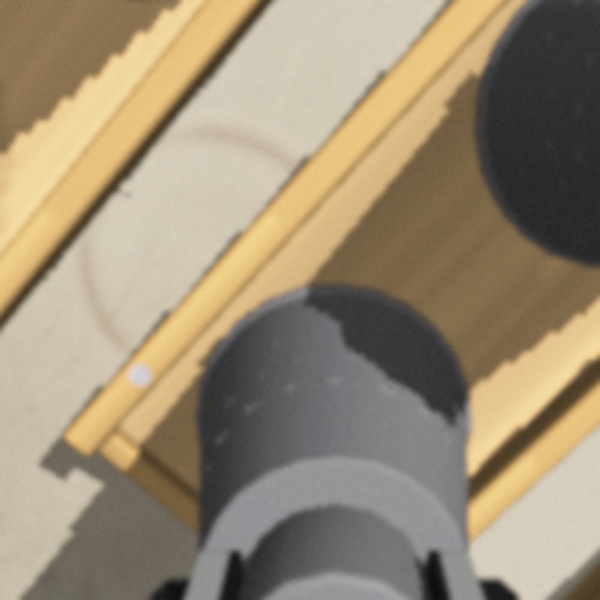

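Emit:
send_rows(
  deltas=[
    {"grip":0.25,"translation":[0,0,0.002],"twist":[0,0,0]},
    {"grip":0.25,"translation":[0,0,0.004],"twist":[0,0,0]},
    {"grip":0.25,"translation":[0,0,0.0045],"twist":[0,0,0]},
  ],
)

```text
clock: 8.78
eef_pos: [0.466, 0.2212, 0.1135]
tool_rot: [0.941, 0.339, -0.001, 0.0]
ft_force: [-2.5, -1.4, 6.7]
grip_width: 0.0323
```

Emit:
send_rows(
  deltas=[
    {"grip":0.45,"translation":[0,0,0],"twist":[0,0,0]},
    {"grip":0.6,"translation":[0,0,0],"twist":[0,0,0]},
    {"grip":0.7,"translation":[0,0,0],"twist":[0,0,0]},
    {"grip":0.75,"translation":[0,0,0],"twist":[0,0,0]},
  ],
)

```text
clock: 9.28
eef_pos: [0.4659, 0.2211, 0.1133]
tool_rot: [0.941, 0.339, -0.001, 0.0]
ft_force: [1.1, -1.0, 0.5]
grip_width: 0.064
```

Emit:
send_rows(
  deltas=[
    {"grip":0.75,"translation":[0,0,-0.02],"twist":[0,0,0]},
    {"grip":0.75,"translation":[0,0,-0.06],"twist":[0,0,0]},
    {"grip":0.75,"translation":[0,0,-0.11],"twist":[0,0,0]},
    {"grip":0.75,"translation":[0,0,-0.14],"twist":[0,0,0]},
  ],
)

```text
clock: 9.78
eef_pos: [0.4668, 0.2216, 0.256]
tool_rot: [0.941, 0.339, 0.001, 0.0]
ft_force: [0.4, -0.3, -1.2]
grip_width: 0.0638
```

Run:
```python
from h import *
d=shot('scene','s10.png'); w=shot('wrist','w10.png')
plan((.466,.06,.25),.2)
cv2.imwrite('pics/s10c.png',cv2.resize(d['color'][110:260,220:370],None,fx=4,fy=4,interpolation=cv2.INTER_CUBIC))
```

```text
t 9.875 p [0.4681 0.2222 0.2575] F [-0.2389  0.6388 -0.9229] w 0.06398125380910398 yaw 39.67565943062925
translation mm [-105.2092  123.5139    7.065 ] | 162.4025374037084 twist [ 0.0362 -0.3946 28.216 ]
```

View pics/s10c.png

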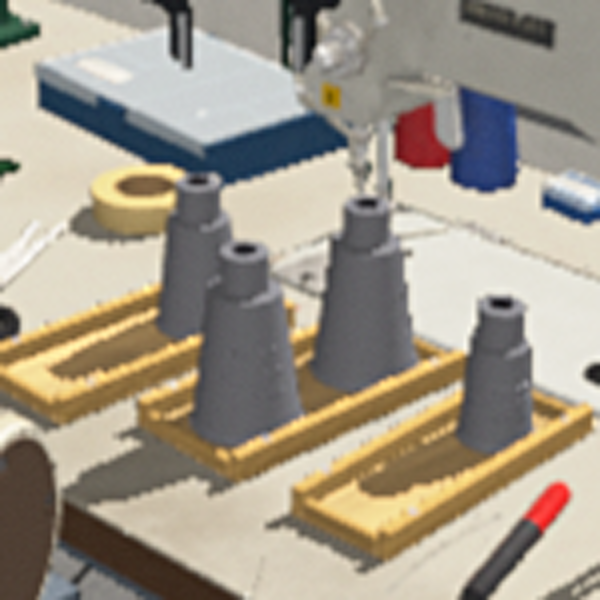

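View pics/w10.png

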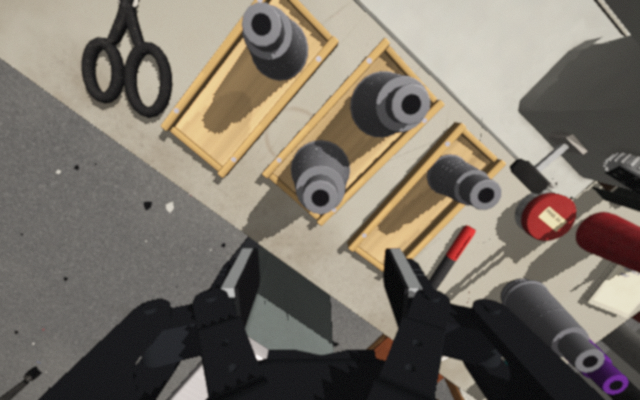

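Emit:
send_rows(
  deltas=[
    {"grip":0.75,"translation":[-0.02,0.024,0],"twist":[0,0,5]},
    {"grip":0.75,"translation":[-0.05,0.06,0],"twist":[0,0,12]},
    {"grip":0.75,"translation":[-0.082,0.098,0],"twist":[0,0,19]},
    {"grip":0.75,"translation":[-0.112,0.135,0],"twist":[0,0,27]},
    {"grip":0.75,"translation":[-0.145,0.173,0],"twist":[0,0,34]},
  ],
)

```text
clock: 10.5
eef_pos: [0.4663, -0.0049, 0.2557]
tool_rot: [0.999, 0.048, 0.002, -0.001]
ft_force: [1.0, 0.7, 0.3]
grip_width: 0.0643
```

Run:
```python
from h import *
plan((.507,-.143,.23),0.05)
```

```text
t 10.5 p [ 0.4663 -0.0049  0.2557] F [0.9855 0.6914 0.2541] w 0.06426209382970537 yaw 5.465726479750507
translation mm [ 27.2629 141.4198  25.5078] | 146.26512636989568 twist [-0.1198 -0.2824  2.6012]
```

Emit:
send_rows(
  deltas=[
    {"grip":0.75,"translation":[0.008,0.04,0.005],"twist":[0,0,1]},
    {"grip":0.75,"translation":[0.017,0.09,0.012],"twist":[0,0,2]},
    {"grip":0.75,"translation":[0.024,0.125,0.02],"twist":[0,-0.3,2.6]},
    {"grip":0.75,"translation":[0.027,0.141,0.025],"twist":[0,-0.3,2.6]},
    {"grip":0.75,"translation":[0.027,0.141,0.025],"twist":[0,-0.3,2.6]},
  ],
)

```text
clock: 11.12
eef_pos: [0.5061, -0.1429, 0.2291]
tool_rot: [1.0, 0.024, -0.001, -0.002]
ft_force: [-0.5, -0.4, 0.1]
grip_width: 0.0642
```

Run:
```python
from h import *
d=shot('scene','s11.png'); w=shot('wrist','w11.png')
plan((.507,-.143,.11),.05)
cv2.imwrite('pics/s11c.png',cv2.resize(d['color'][150:350,330:550],None,fx=3,fy=3,interpolation=cv2.INTER_CUBIC))
```

```text
t 11.225 p [ 0.5063 -0.1416  0.2302] F [ 0.6663  0.1848 -1.0203] w 0.06393796759651436 yaw 2.9140861469726977
translation mm [  0.7853   1.7618 120.2382] | 120.25365817364599 twist [-0.1706  0.0679  0.0492]
```

View pics/s11c.png

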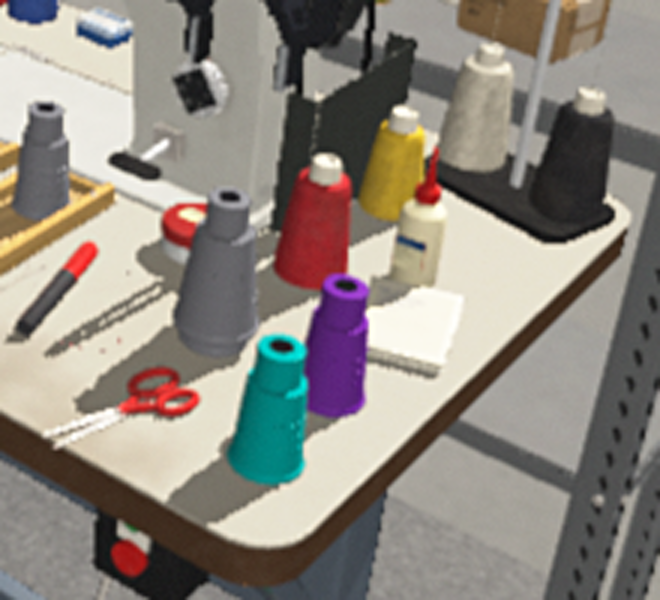

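View pics/w11.png

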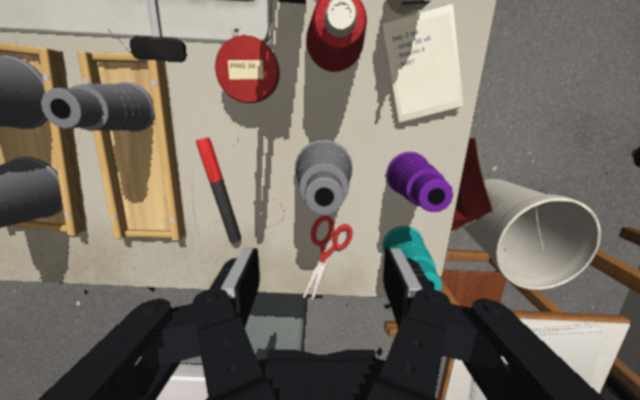

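Run:
```python
from h import *
w=load('w11.png'); s=load('s11.png'); a=(324.5,196); b=(231/3+330-.33,197/3+150-.33)
print(ray(w,*a,.131),ray(s,*b,.131),tri([(w,*a),(s,*b)]))
plan((.5085,-.1435,.109),.05)
```

```text
[ 0.5108 -0.1443  0.131 ] [ 0.5064 -0.145   0.131 ] [ 0.5098 -0.1438  0.1289]
t 11.225 p [ 0.5063 -0.1416  0.2302] F [ 0.6663  0.1848 -1.0203] w 0.06393796759651436 yaw 2.9140861469726977
translation mm [  2.2591   2.3404 121.2347] | 121.27835492715998 twist [-0.1706  0.0679  0.0492]
```

Emit:
send_rows(
  deltas=[
    {"grip":0.75,"translation":[0.003,0.0025,0.04],"twist":[0,0,0]},
    {"grip":0.75,"translation":[0.003,0.0025,0.085],"twist":[0,0,0]},
    {"grip":0.75,"translation":[0.003,0.0025,0.112],"twist":[0,0,0]},
    {"grip":0.75,"translation":[0.003,0.0025,0.121],"twist":[0,0,0]},
    {"grip":0.75,"translation":[0.003,0.0025,0.121],"twist":[0,0,0]},
  ],
)

```text
clock: 11.85
eef_pos: [0.5094, -0.1428, 0.1097]
tool_rot: [1.0, 0.026, -0.001, -0.001]
ft_force: [0.7, -0.2, 1.0]
grip_width: 0.0643
```

Run:
```python
from h import *
w=shot('wrist','w12.png')
plan((.5085,-.1435,.109),.05)
```

```text
t 11.9 p [ 0.5101 -0.1432  0.1105] F [ 0.1355 -0.3218  0.5809] w 0.0638157079783354 yaw 2.9758335740721433
translation mm [-1.5934  0.1975  1.4846] | 2.18678765531565 twist [-0.1375 -0.037   0.1111]
```

View pics/w12.png

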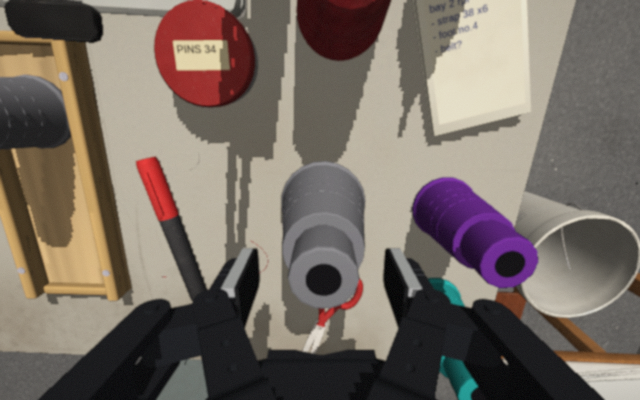

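Emit:
send_rows(
  deltas=[
    {"grip":0.55,"translation":[0.0,0,0],"twist":[0,0,0]},
    {"grip":0.42,"translation":[0.0,0,0],"twist":[0,0,0]},
    {"grip":0.32,"translation":[0.0,0,0],"twist":[0,0,0]},
    {"grip":0.25,"translation":[0.0,0,0],"twist":[0,0,0]},
    {"grip":0.25,"translation":[0.0,0,0],"twist":[0,0,0]},
  ],
)

```text
clock: 12.52
eef_pos: [0.511, -0.1437, 0.1119]
tool_rot: [1.0, 0.026, 0.002, -0.001]
ft_force: [-0.8, 0.1, 6.4]
grip_width: 0.0317
```

Run:
```python
from h import *
d=shot('scene','s13.png')
plan((.5085,-.1435,.109),.05)
cv2.imwrite('pics/s13c.png',cv2.resize(d['color'][150:350,330:550],None,fx=3,fy=3,interpolation=cv2.INTER_CUBIC))
```

```text
t 12.575 p [ 0.511  -0.1437  0.1119] F [-1.7483  0.3439  6.034 ] w 0.03209587399121825 yaw 2.9629679967666855
translation mm [-2.498  -0.2954  2.9178] | 3.8523853282800338 twist [-0.0786 -0.1858  0.0983]
```

View pics/s13c.png

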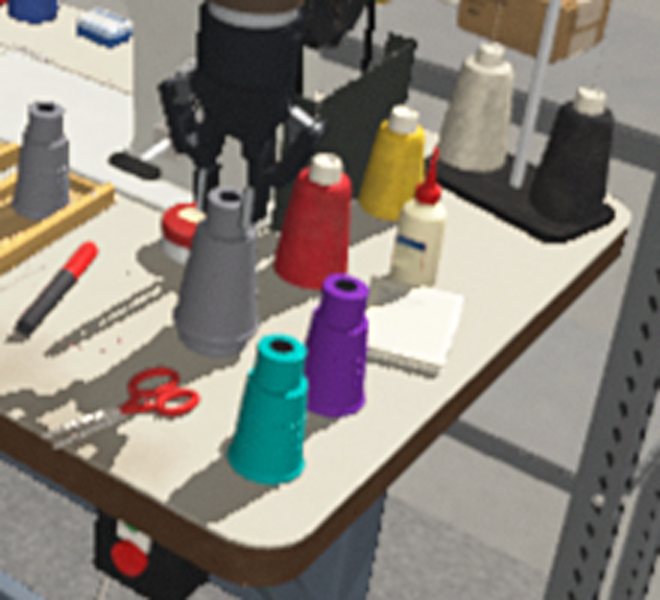

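Emit:
send_rows(
  deltas=[
    {"grip":0.25,"translation":[-0.001,0,-0.01],"twist":[0,0,0]},
    {"grip":0.25,"translation":[-0.001,0,-0.03],"twist":[0,0,0]},
    {"grip":0.25,"translation":[-0.001,0,-0.055],"twist":[0,0,0]},
    {"grip":0.25,"translation":[-0.001,0,-0.08],"twist":[0,0,0]},
    {"grip":0.25,"translation":[-0.001,0,-0.105],"twist":[0,0,0]},
  ],
)

```text
clock: 13.2
eef_pos: [0.5094, -0.1439, 0.2181]
tool_rot: [1.0, 0.026, 0.002, -0.001]
ft_force: [-0.7, -0.0, -1.3]
grip_width: 0.0318
```

Run:
```python
from h import *
d=shot('scene','s14.png')
plan((.445,-.09,.285),.5)
cv2.imwrite('pics/s14c.png',cv2.resize(d['color'][150:350,330:550],None,fx=3,fy=3,interpolation=cv2.INTER_CUBIC))
```

```text
t 13.25 p [ 0.5112 -0.1444  0.2218] F [2.0256 0.0921 1.5354] w 0.03202112970946294 yaw 2.953071642728831
translation mm [-62.7211 -57.6793 -63.7992] | 106.44797605619027 twist [  0.1429  -0.5012 -25.6948]
```

View pics/s14c.png

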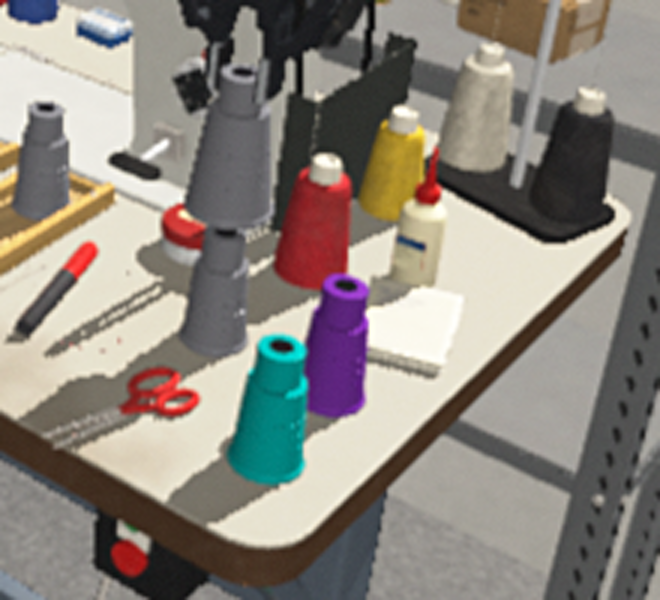

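Emit:
send_rows(
  deltas=[
    {"grip":0.25,"translation":[0,0,-0.03],"twist":[0,0,0]},
    {"grip":0.25,"translation":[-0.004,-0.005,-0.06],"twist":[0,0,-5]},
    {"grip":0.25,"translation":[-0.018,-0.02,-0.066],"twist":[0,0,-12]},
    {"grip":0.25,"translation":[-0.035,-0.045,-0.066],"twist":[0,0,-20]},
    {"grip":0.25,"translation":[-0.05,-0.08,-0.066],"twist":[0,0,-28]},
  ],
)

```text
clock: 13.88
eef_pos: [0.4558, -0.0668, 0.2871]
tool_rot: [0.963, 0.268, 0.004, 0.001]
ft_force: [0.9, 1.5, -1.1]
grip_width: 0.0319
```

Run:
```python
from h import *
plan((.436,.358,.29),.9)
plan((.436,.15,.29),.9)
```

```text
t 13.875 p [ 0.4558 -0.0668  0.2871] F [ 0.9401  1.5212 -1.0508] w 0.03189809644164828 yaw 31.122205499986773
translation mm [ 202.6411 -373.8729   -3.0871] | 425.2691713121422 twist [  0.3348  -0.3861 -20.4449]
t 13.875 p [ 0.4558 -0.0668  0.2871] F [ 0.9401  1.5212 -1.0508] w 0.03189809644164828 yaw 31.122205499986773
translation mm [  95.1363 -195.8091   -3.1006] | 217.71936277049676 twist [  0.3348  -0.3861 -20.4449]
```

Emit:
send_rows(
  deltas=[
    {"grip":0.25,"translation":[0.018,-0.037,-0.003],"twist":[0,0,-4]},
    {"grip":0.25,"translation":[0.038,-0.078,-0.003],"twist":[0,0,-8]},
    {"grip":0.25,"translation":[0.06,-0.123,-0.003],"twist":[0.3,-0.3,-12]},
    {"grip":0.25,"translation":[0.082,-0.168,-0.003],"twist":[0.3,-0.3,-17]},
    {"grip":0.25,"translation":[0.104,-0.21,-0.003],"twist":[0.3,-0.3,-20.4]},
  ],
)

```text
clock: 14.5
eef_pos: [0.4357, 0.1682, 0.2897]
tool_rot: [0.9, 0.436, 0.001, 0.0]
ft_force: [1.1, 0.2, -1.0]
grip_width: 0.032
```

Run:
```python
from h import *
plan((.436,.358,.29),.9)
```

```text
t 14.5 p [0.4357 0.1682 0.2897] F [ 1.0675  0.1563 -0.999 ] w 0.03200348776606325 yaw 51.64556319090036
translation mm [ 149.008  -117.5368   -0.1691] | 189.7849249140764 twist [ 0.0493 -0.075   0.0793]
```

Emit:
send_rows(
  deltas=[
    {"grip":0.25,"translation":[0.031,-0.025,0],"twist":[0,0,0]},
    {"grip":0.25,"translation":[0.067,-0.053,0],"twist":[0,0,0]},
    {"grip":0.25,"translation":[0.105,-0.083,0],"twist":[0,0,0]},
    {"grip":0.25,"translation":[0.138,-0.109,0],"twist":[0,0,0]},
    {"grip":0.25,"translation":[0.149,-0.1175,0],"twist":[0,0,0]},
  ],
)

```text
clock: 15.12
eef_pos: [0.4354, 0.3599, 0.2888]
tool_rot: [0.9, 0.437, 0.0, 0.0]
ft_force: [0.3, 0.3, -0.9]
grip_width: 0.032
```

Run:
```python
from h import *
w=shot('wrist','w15.png'); d=shot('scene','s15.png')
plan((.436,.358,.135),.9)
cv2.imwrite('pics/s15c.png',cv2.resize(d['color'][90:240,190:340],None,fx=4,fy=4,interpolation=cv2.INTER_CUBIC))
```

```text
t 15.225 p [0.4356 0.3588 0.289 ] F [ 1.0044  1.0392 -0.3231] w 0.031984312920363724 yaw 51.74869556672714
translation mm [ -0.3788   0.6461 153.9721] | 153.9739527997511 twist [0.041  0.0054 0.1825]
```

View pics/w15.png

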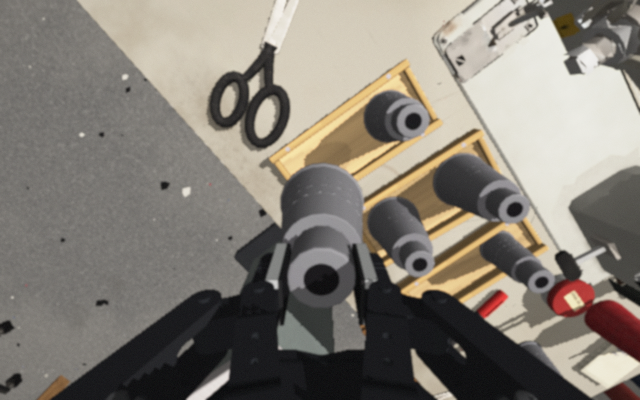

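View pics/s15c.png

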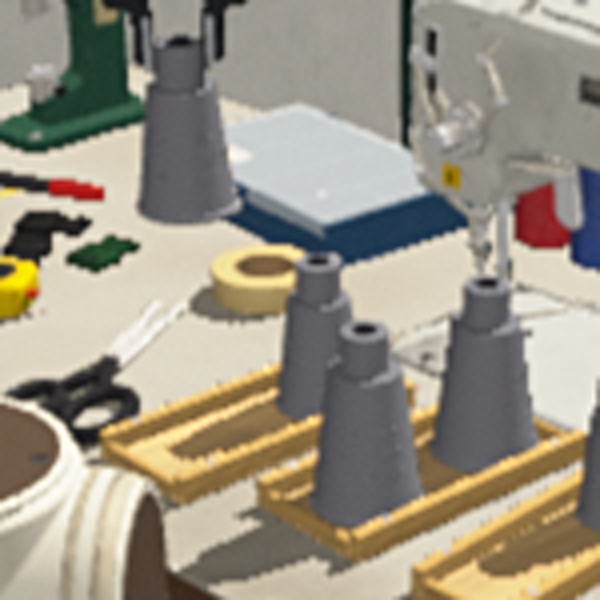

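Emit:
send_rows(
  deltas=[
    {"grip":0.25,"translation":[0,0.0005,0.03],"twist":[0,0,0]},
    {"grip":0.25,"translation":[0,0.0005,0.07],"twist":[0,0,0]},
    {"grip":0.25,"translation":[0,0.0005,0.11],"twist":[0,0,0]},
    {"grip":0.25,"translation":[0,0.0005,0.145],"twist":[0,0,0]},
    {"grip":0.25,"translation":[0,0.0005,0.158],"twist":[0,0,0]},
  ],
)

```text
clock: 15.85
eef_pos: [0.4351, 0.3558, 0.129]
tool_rot: [0.9, 0.436, -0.002, 0.001]
ft_force: [-0.7, 0.7, -0.0]
grip_width: 0.032
```

Run:
```python
from h import *
w=shot('wrist','w16.png'); d=shot('scene','s16.png')
plan((.436,.358,.102),.9)
cv2.imwrite('pics/s16c.png',cv2.resize(d['color'][90:240,190:340],None,fx=4,fy=4,interpolation=cv2.INTER_CUBIC))
cv2.imwrite('pics/w16c.png',cv2.resize(w['color'][40:240,210:410],None,fx=3,fy=3,interpolation=cv2.INTER_CUBIC))
```

```text
t 15.95 p [0.4357 0.3568 0.1301] F [ 1.005  -0.5134 -0.9992] w 0.03209181973163528 yaw 51.6754546406814
translation mm [ 1.2084 -0.4961 28.0796] | 28.109945430137486 twist [0.0193 0.1631 0.1093]
```

View pics/w16c.png

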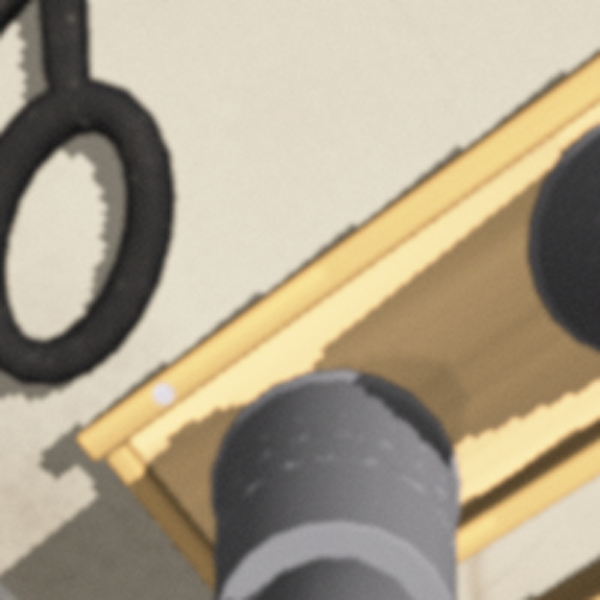

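View pics/s16c.png

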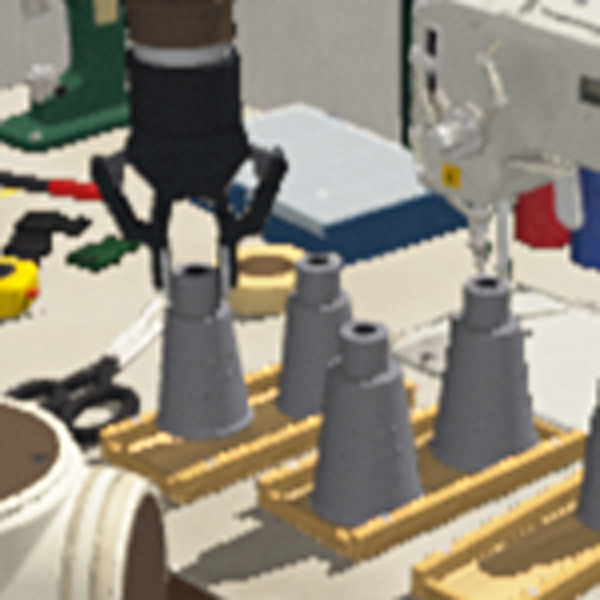

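Run:
```python
from h import *
t=load('w16.png')
B=lambda a:(a[0]/3+210-.33,a[1]/3+40-.33)
for p in [(77,435),(600,52)]: print('L',ray(t,*B(p),.022))
for p in [(600,462),(458,562)]: print('R',ray(t,*B(p),.022))
plan((.436,.358,.102),.9)
```

```text
L [0.3848 0.4108 0.022 ]
L [0.5575 0.4018 0.022 ]
R [0.4982 0.3108 0.022 ]
R [0.4475 0.3109 0.022 ]
t 15.95 p [0.4357 0.3568 0.1301] F [ 1.005  -0.5134 -0.9992] w 0.03209181973163528 yaw 51.6754546406814
translation mm [ 1.2084 -0.4961 28.0796] | 28.109945430137486 twist [0.0193 0.1631 0.1093]
```

Emit:
send_rows(
  deltas=[
    {"grip":0.25,"translation":[0.0015,-0.001,0.006],"twist":[0,0,0]},
    {"grip":0.25,"translation":[0.0015,-0.001,0.014],"twist":[0,0,0]},
    {"grip":0.25,"translation":[0.0015,-0.001,0.021],"twist":[0,0,0]},
    {"grip":0.25,"translation":[0.0015,-0.001,0.024],"twist":[0,0,0]},
    {"grip":0.25,"translation":[0.0015,-0.001,0.024],"twist":[0,0,0]},
  ],
)

```text
clock: 16.58
eef_pos: [0.4356, 0.3585, 0.1058]
tool_rot: [0.9, 0.436, -0.001, 0.001]
ft_force: [0.7, 0.2, -0.3]
grip_width: 0.032
```

Run:
```python
from h import *
w=shot('wrist','w17.png'); d=shot('scene','s17.png')
plan((.436,.3585,.102),.9)
cv2.imwrite('pics/s17c.png',cv2.resize(d['color'][90:240,190:340],None,fx=4,fy=4,interpolation=cv2.INTER_CUBIC))
```

```text
t 16.675 p [0.4359 0.3587 0.1062] F [ 0.4691  0.7527 -0.7604] w 0.03198861210027343 yaw 51.67748507424201
translation mm [-0.0351  0.2226  4.207 ] | 4.213081967569167 twist [0.0203 0.1518 0.1113]
```

View pics/s17c.png

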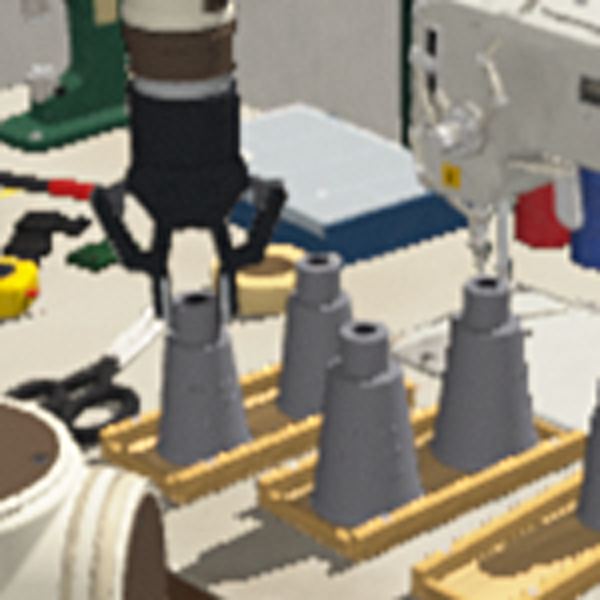

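Emit:
send_rows(
  deltas=[
    {"grip":0.25,"translation":[0,0,0.002],"twist":[0,0,0]},
    {"grip":0.25,"translation":[0,0,0.004],"twist":[0,0,0]},
    {"grip":0.25,"translation":[0,0,0.0045],"twist":[0,0,0]},
  ],
)

```text
clock: 17.05
eef_pos: [0.4361, 0.3588, 0.1024]
tool_rot: [0.9, 0.436, -0.001, 0.001]
ft_force: [-1.2, -0.8, 6.0]
grip_width: 0.032
```

Emit:
send_rows(
  deltas=[
    {"grip":0.45,"translation":[0,0,0],"twist":[0,0,0]},
    {"grip":0.6,"translation":[0,0,0],"twist":[0,0,0]},
    {"grip":0.7,"translation":[0,0,0],"twist":[0,0,0]},
    {"grip":0.75,"translation":[0,0,0],"twist":[0,0,0]},
  ],
)

```text
clock: 17.55
eef_pos: [0.4361, 0.3588, 0.1023]
tool_rot: [0.9, 0.436, -0.001, 0.001]
ft_force: [-0.6, 0.2, -0.3]
grip_width: 0.064
```

Emit:
send_rows(
  deltas=[
    {"grip":0.75,"translation":[0,0,-0.02],"twist":[0,0,0]},
    {"grip":0.75,"translation":[0,0,-0.06],"twist":[0,0,0]},
    {"grip":0.75,"translation":[0,0,-0.11],"twist":[0,0,0]},
    {"grip":0.75,"translation":[0,0,-0.15],"twist":[0,0,0]},
  ],
)

```text
clock: 18.05
eef_pos: [0.4364, 0.3592, 0.2543]
tool_rot: [0.9, 0.436, 0.0, 0.0]
ft_force: [0.4, 0.3, -0.4]
grip_width: 0.0638
```

Run:
```python
from h import *
d=shot('scene','s18.png')
plan((.507,-.143,.25),0.05)
cv2.imwrite('pics/s18c.png',cv2.resize(d['color'][90:240,190:340],None,fx=4,fy=4,interpolation=cv2.INTER_CUBIC))
```

```text
t 18.1 p [0.4381 0.3607 0.2602] F [1.5712 0.7683 3.404 ] w 0.06429754937958286 yaw 51.67908910172667
translation mm [-352.5578  366.3288    8.1715] | 508.4885024756116 twist [-0.0622 -0.5381 48.8132]
```

View pics/s18c.png

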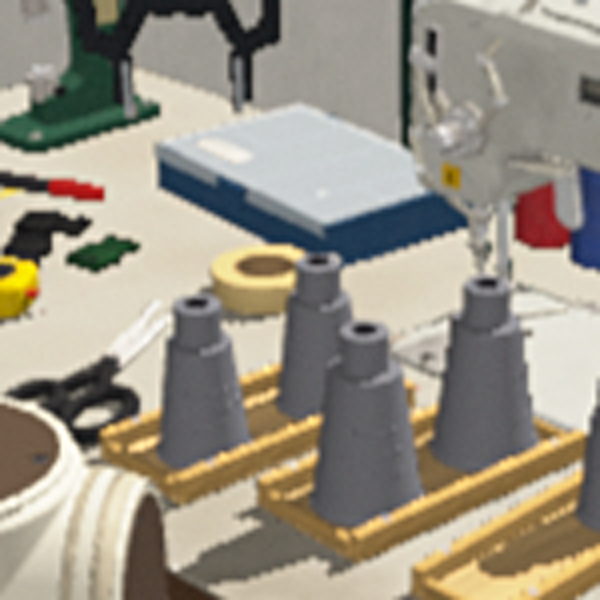

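Medium placed. Back for the small one.

Emit:
send_rows(
  deltas=[
    {"grip":0.75,"translation":[-0.021,0.022,0],"twist":[0,0,3]},
    {"grip":0.75,"translation":[-0.056,0.058,0],"twist":[0,0,8]},
    {"grip":0.75,"translation":[-0.094,0.098,0],"twist":[0,0,14]},
    {"grip":0.75,"translation":[-0.132,0.138,0.001],"twist":[0,0,20]},
    {"grip":0.75,"translation":[-0.17,0.178,0.002],"twist":[0,-0.3,26]},
  ],
)

```text
clock: 18.73
eef_pos: [0.4723, 0.1153, 0.2572]
tool_rot: [0.975, 0.221, 0.002, -0.0]
ft_force: [0.9, 0.0, -0.9]
grip_width: 0.0642
```

Run:
```python
from h import *
plan((.507,-.143,.23),0.05)
```

```text
t 18.725 p [0.4723 0.1153 0.2572] F [ 0.8679  0.0021 -0.8784] w 0.06423497193106333 yaw 25.50132743847717
translation mm [-80.0548 248.076   26.826 ] | 262.04979097316055 twist [-0.0492 -0.2515 22.6365]
```

Emit:
send_rows(
  deltas=[
    {"grip":0.75,"translation":[-0.014,0.044,0.002],"twist":[0,0,5]},
    {"grip":0.75,"translation":[-0.03,0.094,0.006],"twist":[0,0,10]},
    {"grip":0.75,"translation":[-0.046,0.144,0.01],"twist":[0,0,15]},
    {"grip":0.75,"translation":[-0.063,0.195,0.018],"twist":[0,-0.3,20]},
    {"grip":0.75,"translation":[-0.077,0.238,0.025],"twist":[0,-0.3,22.5]},
  ],
)

```text
clock: 19.35
eef_pos: [0.5054, -0.1346, 0.2314]
tool_rot: [1.0, 0.025, -0.0, -0.0]
ft_force: [-0.4, 0.1, 0.3]
grip_width: 0.0639
```

Emit:
send_rows(
  deltas=[
    {"grip":0.75,"translation":[0,0.004,0.0],"twist":[0,0,0]},
    {"grip":0.75,"translation":[0,0.004,0.0],"twist":[0,0,0]},
  ],
)

```text
clock: 19.6
eef_pos: [0.5053, -0.1387, 0.2311]
tool_rot: [1.0, 0.025, -0.001, -0.001]
ft_force: [-0.5, 0.8, 0.4]
grip_width: 0.064
```

Run:
```python
from h import *
d=shot('scene','s19.png'); w=shot('wrist','w19.png')
plan((.5085,-.143,.08),.05)
cv2.imwrite('pics/s19c.png',cv2.resize(d['color'][150:350,330:550],None,fx=3,fy=3,interpolation=cv2.INTER_CUBIC))
```

```text
t 19.7 p [ 0.5056 -0.1376  0.2316] F [-0.1288 -0.075   0.6791] w 0.0639880954206676 yaw 2.9370554633889445
translation mm [  2.7333   5.6962 151.5755] | 151.7071134545376 twist [-0.0544  0.0399  0.0722]
```

View pics/s19c.png

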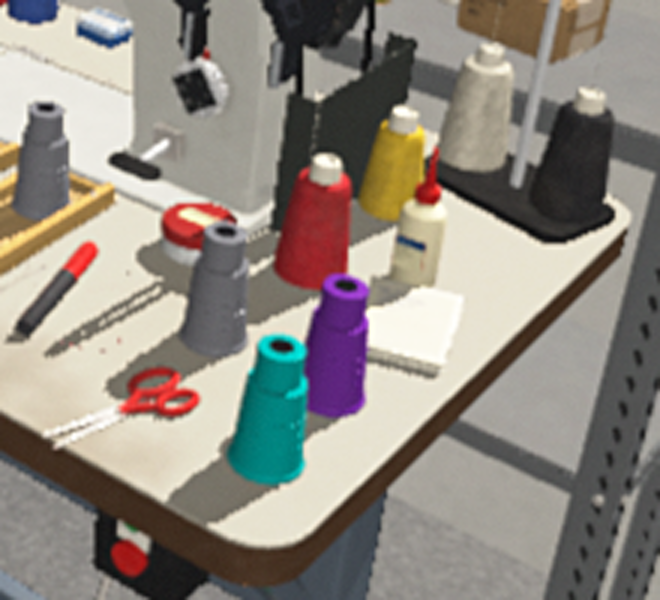

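View pics/w19.png

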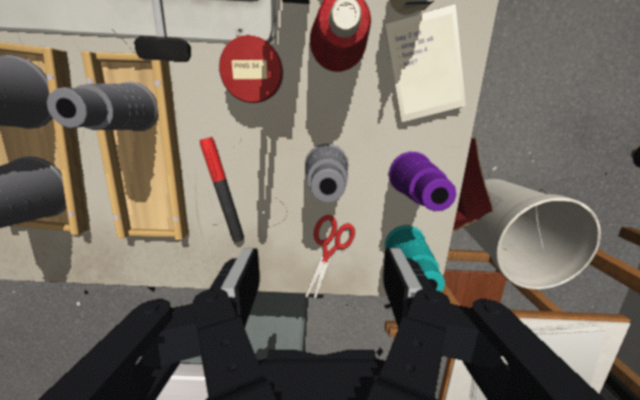

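Run:
```python
from h import *
w=load('w19.png'); s=load('s19.png'); a=(328,185.5); b=(229/3+330-.33,232/3+150-.33)
print(ray(w,*a,.1),ray(s,*b,.1),tri([(w,*a),(s,*b)]))
plan((.509,-.1435,.078),.05)
```

```text
[ 0.5108 -0.144   0.1   ] [ 0.5071 -0.1464  0.1   ] [ 0.5103 -0.1443  0.0978]
t 19.7 p [ 0.5056 -0.1376  0.2316] F [-0.1288 -0.075   0.6791] w 0.0639880954206676 yaw 2.9370554633889445
translation mm [  3.2084   6.2231 153.5747] | 153.7341799471783 twist [-0.0544  0.0399  0.0722]
```

Emit:
send_rows(
  deltas=[
    {"grip":0.7,"translation":[0.004,0.006,0.045],"twist":[0,0,0]},
    {"grip":0.7,"translation":[0.004,0.0065,0.095],"twist":[0,0,0]},
    {"grip":0.7,"translation":[0.004,0.0065,0.135],"twist":[0,0,0]},
    {"grip":0.7,"translation":[0.004,0.0065,0.151],"twist":[0,0,0]},
    {"grip":0.7,"translation":[0.004,0.0065,0.151],"twist":[0,0,0]},
  ],
)

```text
clock: 20.32
eef_pos: [0.5088, -0.1421, 0.0795]
tool_rot: [1.0, 0.027, -0.002, -0.001]
ft_force: [0.1, 0.3, 0.1]
grip_width: 0.0597
```

Run:
```python
from h import *
w=shot('wrist','w20.png')
plan((.51,-.144,.078),.05)
```

```text
t 20.375 p [ 0.5099 -0.1426  0.0808] F [ 0.8218  0.0621 -0.1339] w 0.059765516554865686 yaw 3.0528957392452334
translation mm [0.0319 1.4227 2.7768] | 3.120240424235539 twist [-0.066   0.059   0.1881]
```

View pics/w20.png

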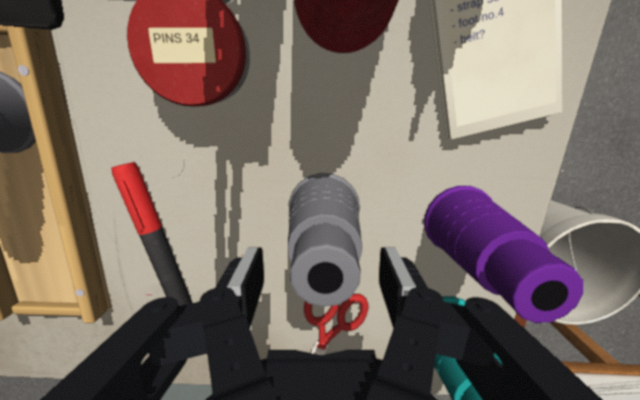

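Emit:
send_rows(
  deltas=[
    {"grip":0.6,"translation":[0.0,0.0015,0],"twist":[0,0,0]},
    {"grip":0.45,"translation":[0.0,0.0015,0],"twist":[0,0,0]},
    {"grip":0.35,"translation":[0.0,0.0015,0],"twist":[0,0,0]},
    {"grip":0.25,"translation":[0.0,0.0015,0],"twist":[0,0,0]},
    {"grip":0.25,"translation":[0.0,0.0015,0],"twist":[0,0,0]},
  ],
)

```text
clock: 21.0
eef_pos: [0.5109, -0.1442, 0.0823]
tool_rot: [1.0, 0.027, 0.001, -0.0]
ft_force: [-0.9, 2.1, 5.4]
grip_width: 0.032
```

Run:
```python
from h import *
d=shot('scene','s21.png')
plan((.461,.0825,.24),.5)
cv2.imwrite('pics/s21c.png',cv2.resize(d['color'][150:350,330:550],None,fx=3,fy=3,interpolation=cv2.INTER_CUBIC))
```

```text
t 21.05 p [ 0.5109 -0.1442  0.0823] F [-0.1477  1.2033  6.633 ] w 0.03173755180254353 yaw 3.0541633956334038
translation mm [ -37.5278 -229.1416 -157.6071] | 280.63181449472626 twist [ -0.0252  -0.1054 -25.5937]
```

View pics/s21c.png

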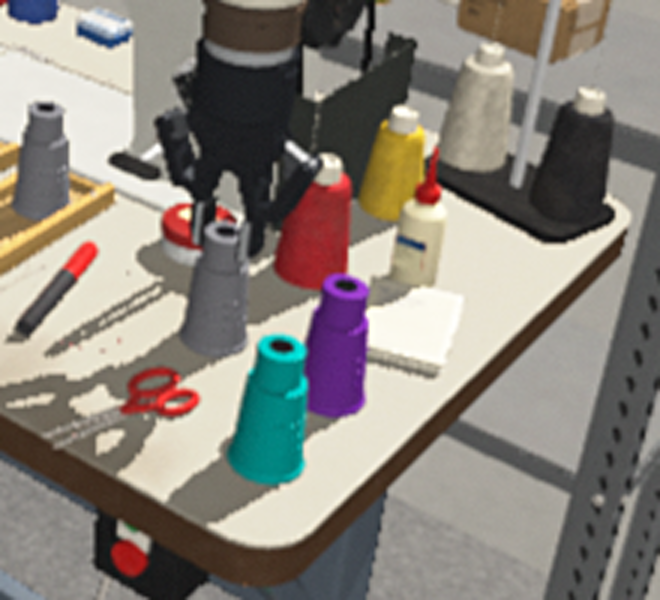

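Emit:
send_rows(
  deltas=[
    {"grip":0.25,"translation":[-0.001,0,-0.012],"twist":[0,0,0]},
    {"grip":0.25,"translation":[-0.001,0,-0.04],"twist":[0,0,0]},
    {"grip":0.25,"translation":[-0.001,0,-0.08],"twist":[0,0,0]},
    {"grip":0.25,"translation":[-0.001,0,-0.125],"twist":[0,0,0]},
    {"grip":0.25,"translation":[-0.001,0,-0.155],"twist":[0,0,0]},
  ],
)

```text
clock: 21.68
eef_pos: [0.5102, -0.1447, 0.2404]
tool_rot: [1.0, 0.027, 0.002, 0.0]
ft_force: [1.0, 0.2, -0.6]
grip_width: 0.0318
```

Run:
```python
from h import *
plan((.461,.0825,.23),.4)
```

```text
t 21.675 p [ 0.5102 -0.1447  0.2404] F [ 0.9741  0.153  -0.6439] w 0.03181643134449688 yaw 3.0406255493724403
translation mm [ -37.0838 -229.4944   10.128 ] | 232.69181317032934 twist [  0.0683  -0.2663 -19.8777]
```

Emit:
send_rows(
  deltas=[
    {"grip":0.25,"translation":[-0.006,-0.036,0],"twist":[0,0,-4]},
    {"grip":0.25,"translation":[-0.014,-0.086,0],"twist":[0,0,-9]},
    {"grip":0.25,"translation":[-0.022,-0.136,0],"twist":[0,0,-14]},
    {"grip":0.25,"translation":[-0.03,-0.186,0.005],"twist":[0,0,-18]},
    {"grip":0.25,"translation":[-0.036,-0.222,0.01],"twist":[0,-0.2,-20]},
  ],
)

```text
clock: 22.3
eef_pos: [0.4618, 0.0767, 0.2309]
tool_rot: [0.98, 0.201, 0.001, 0.001]
ft_force: [-0.7, 0.6, -0.9]
grip_width: 0.0315
```

Run:
```python
from h import *
plan((.461,.0825,.23),.4)
w=shot('wrist','w22.png'); t=shot('top','t22.png'); plan((.461,.0825,.13),.4)
```

```text
t 22.3 p [0.4618 0.0767 0.2309] F [-0.6604  0.6452 -0.8795] w 0.031509290949614646 yaw 23.174071728154
translation mm [ 1.574  -5.604   0.9051] | 5.8908428006659115 twist [ 0.0882 -0.1084  0.2557]
t 22.4 p [0.4612 0.0778 0.2303] F [ 0.43   -0.085  -0.7659] w 0.0319159454534774 yaw 23.33640386142476
translation mm [  1.6028  -4.4734 100.3367] | 100.44919484157263 twist [ 0.0186 -0.0306  0.4181]
```

View pics/w22.png

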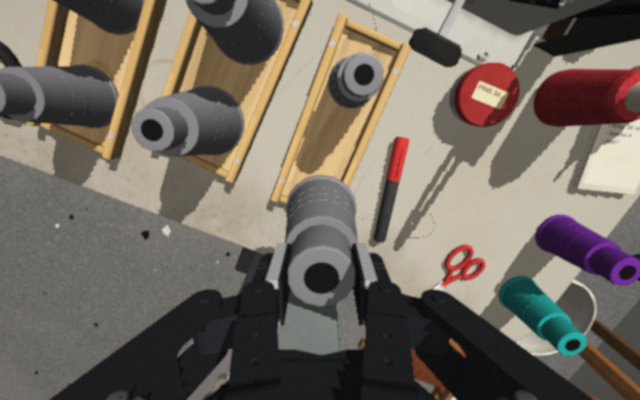

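Emit:
send_rows(
  deltas=[
    {"grip":0.25,"translation":[0.0015,-0.004,0.03],"twist":[0,0,0]},
    {"grip":0.25,"translation":[0.0015,-0.0045,0.065],"twist":[0,0,0]},
    {"grip":0.25,"translation":[0.0015,-0.0045,0.1],"twist":[0,0,0]},
    {"grip":0.25,"translation":[0.0015,-0.0045,0.114],"twist":[0,0,0]},
    {"grip":0.25,"translation":[0.0015,-0.0045,0.114],"twist":[0,0,0]},
  ],
)

```text
clock: 23.02
eef_pos: [0.4606, 0.0819, 0.1162]
tool_rot: [0.979, 0.202, -0.0, 0.0]
ft_force: [-0.4, 0.7, -0.5]
grip_width: 0.0321
```

Run:
```python
from h import *
w=shot('wrist','w23.png'); d=shot('scene','s23.png')
plan((.461,.0825,.0885),.4)
cv2.imwrite('pics/s23c.png',cv2.resize(d['color'][130:280,260:410],None,fx=4,fy=4,interpolation=cv2.INTER_CUBIC))
cv2.imwrite('pics/w23c.png',cv2.resize(w['color'][80:280,210:410],None,fx=3,fy=3,interpolation=cv2.INTER_CUBIC))
```

```text
t 23.125 p [0.4621 0.0823 0.1177] F [ 0.2109  1.0866 -0.4543] w 0.03182346277024774 yaw 23.30361201988415
translation mm [-0.9849 -0.6046 29.1651] | 29.187973607559325 twist [ 0.056  -0.1543  0.3852]
```

View pics/w23c.png

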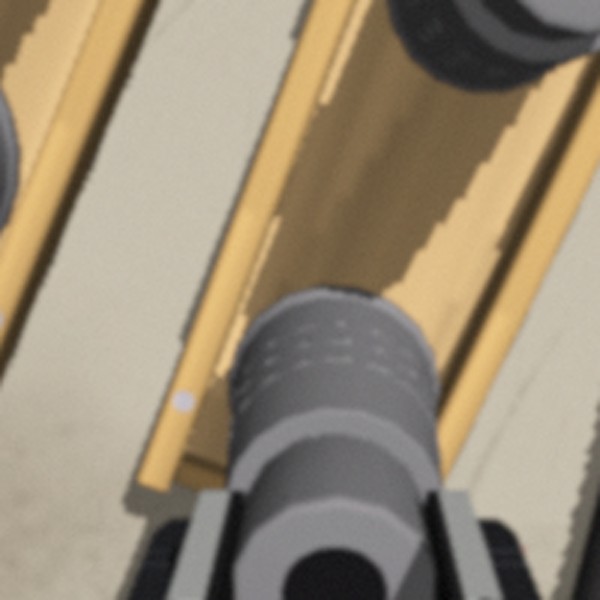

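View pics/s23c.png

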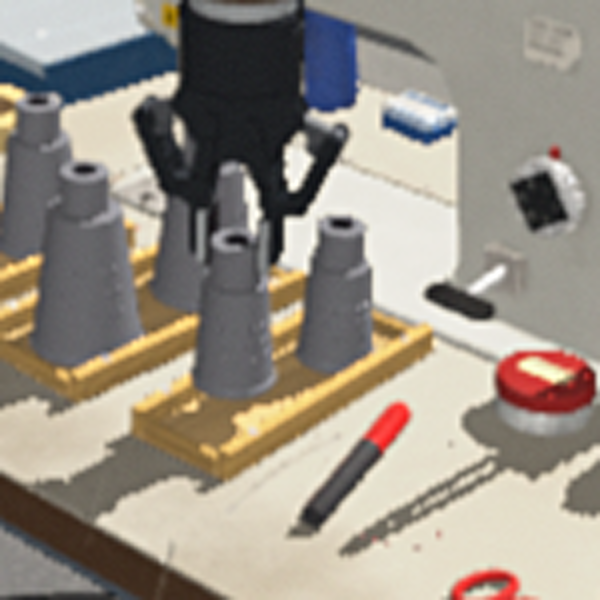

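Run:
```python
from h import *
t=load('w23.png')
B=lambda a:(a[0]/3+210-.33,a[1]/3+80-.33)
for p in [(138,482),(313,0)]: print('L',ray(t,*B(p),.022))
for p in [(446,470),(600,150)]: print('R',ray(t,*B(p),.022))
plan((.461,.0825,.0885),.4)
```

```text
L [0.4068 0.1205 0.022 ]
L [0.5465 0.1244 0.022 ]
R [0.4456 0.0402 0.022 ]
R [0.5426 0.0426 0.022 ]
t 23.125 p [0.4621 0.0823 0.1177] F [ 0.2109  1.0866 -0.4543] w 0.03182346277024774 yaw 23.30361201988415
translation mm [-0.9849 -0.6046 29.1651] | 29.187973607559325 twist [ 0.056  -0.1543  0.3852]
```

Emit:
send_rows(
  deltas=[
    {"grip":0.25,"translation":[0,0,0.006],"twist":[0,0,0]},
    {"grip":0.25,"translation":[0,0,0.014],"twist":[0,0,0]},
    {"grip":0.25,"translation":[0,0,0.022],"twist":[0,0,0]},
    {"grip":0.25,"translation":[0,0,0.0255],"twist":[0,0,0]},
    {"grip":0.25,"translation":[0,0,0.0255],"twist":[0,0,0]},
  ],
)

```text
clock: 23.75
eef_pos: [0.4617, 0.0823, 0.0917]
tool_rot: [0.979, 0.202, 0.001, 0.0]
ft_force: [-0.3, 0.4, -0.2]
grip_width: 0.032
```

Run:
```python
from h import *
d=shot('scene','s24.png')
plan((.461,.0822,.0885),.4)
cv2.imwrite('pics/s24c.png',cv2.resize(d['color'][130:280,260:410],None,fx=4,fy=4,interpolation=cv2.INTER_CUBIC))
```

```text
t 23.8 p [0.462  0.0824 0.092 ] F [ 1.0028 -0.0204 -0.1869] w 0.03192361841935394 yaw 23.307156998470077
translation mm [-1.0097 -0.2631  3.4752] | 3.6284953880277593 twist [ 0.0484 -0.131   0.3888]
```

View pics/s24c.png

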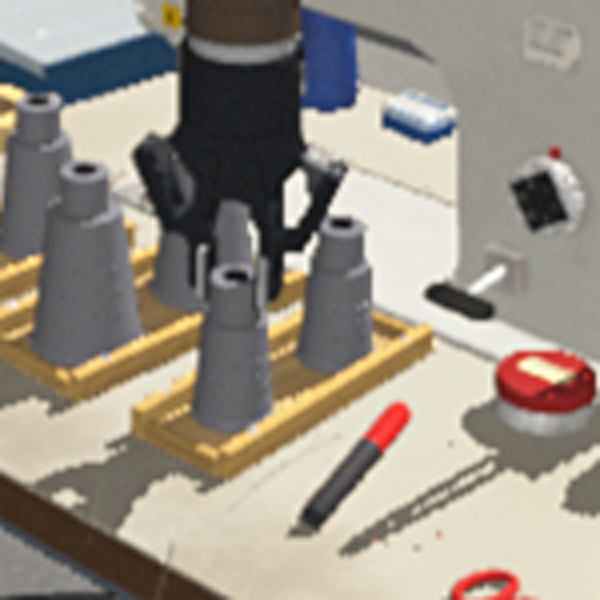

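Emit:
send_rows(
  deltas=[
    {"grip":0.25,"translation":[0,0,0.0015],"twist":[0,0,0]},
    {"grip":0.25,"translation":[0,0,0.0035],"twist":[0,0,0]},
    {"grip":0.25,"translation":[0,0,0.004],"twist":[0,0,0]},
  ],
)

```text
clock: 24.18
eef_pos: [0.4623, 0.0825, 0.0882]
tool_rot: [0.979, 0.202, 0.002, 0.0]
ft_force: [-0.3, -0.3, 2.6]
grip_width: 0.0318
```

Emit:
send_rows(
  deltas=[
    {"grip":0.45,"translation":[0,0,0],"twist":[0,0,0]},
    {"grip":0.6,"translation":[0,0,0],"twist":[0,0,0]},
    {"grip":0.7,"translation":[0,0,0],"twist":[0,0,0]},
    {"grip":0.75,"translation":[0,0,0],"twist":[0,0,0]},
  ],
)

```text
clock: 24.68
eef_pos: [0.4623, 0.0824, 0.0882]
tool_rot: [0.979, 0.202, 0.001, 0.0]
ft_force: [0.7, -0.2, -0.7]
grip_width: 0.0639
```

Emit:
send_rows(
  deltas=[
    {"grip":0.75,"translation":[0,0,-0.02],"twist":[0,0,0]},
    {"grip":0.75,"translation":[0,0,-0.06],"twist":[0,0,0]},
    {"grip":0.75,"translation":[0,0,-0.11],"twist":[0,0,0]},
    {"grip":0.75,"translation":[0,0,-0.16],"twist":[0,0,0]},
    {"grip":0.75,"translation":[0,0,-0.18],"twist":[0,0,0]},
  ],
)

```text
clock: 25.3
eef_pos: [0.4631, 0.0826, 0.2717]
tool_rot: [0.979, 0.202, 0.004, 0.0]
ft_force: [0.4, 0.0, 0.9]
grip_width: 0.0637
```

Run:
```python
from h import *
plan((.35,-.2,.27),.3)
```

```text
t 25.3 p [0.4631 0.0826 0.2717] F [0.4063 0.0495 0.8616] w 0.0636930438392126 yaw 23.306673916060383
translation mm [-215.6657  214.8156    0.3217] | 304.397020636717 twist [ 0.1003 -0.4857  6.1174]
```

Move clear for final camera checks.

Emit:
send_rows(
  deltas=[
    {"grip":0.75,"translation":[-0.025,0.025,0],"twist":[0,0,1]},
    {"grip":0.75,"translation":[-0.06,0.06,0],"twist":[0,0,2]},
    {"grip":0.75,"translation":[-0.1,0.1,0],"twist":[0,0,3]},
    {"grip":0.75,"translation":[-0.14,0.14,0],"twist":[0,0,4]},
    {"grip":0.75,"translation":[-0.18,0.18,0],"twist":[0,0,6]},
  ],
)

```text
clock: 25.92
eef_pos: [0.3681, -0.1553, 0.2707]
tool_rot: [0.989, 0.15, 0.005, 0.0]
ft_force: [1.2, -1.2, 0.7]
grip_width: 0.0645
```

Emit:
send_rows(
  deltas=[
    {"grip":0.75,"translation":[-0.01,0.01,0],"twist":[0,0,0]},
    {"grip":0.75,"translation":[-0.01,0.01,0],"twist":[0,0,0]},
  ],
)

```text
clock: 26.18
eef_pos: [0.361, -0.1687, 0.2707]
tool_rot: [0.989, 0.149, 0.005, 0.0]
ft_force: [0.3, 0.5, -1.1]
grip_width: 0.0641
```

Run:
```python
from h import *
t=shot('top','t25.png'); d=shot('scene','s25.png'); plan(None)
cv2.imwrite('pics/s25c.png',cv2.resize(d['color'][100:300,200:440],None,fx=3,fy=3,interpolation=cv2.INTER_CUBIC))
cv2.imwrite('pics/t25c.png',cv2.resize(t['color'][140:270,180:380],None,fx=4,fy=4,interpolation=cv2.INTER_CUBIC))
```

```text
t 26.275 p [ 0.3617 -0.1675  0.2706] F [ 1.2304  0.0894 -0.0444] w 0.06391184791418571 yaw 17.275103688723576
```

View pics/s25c.png

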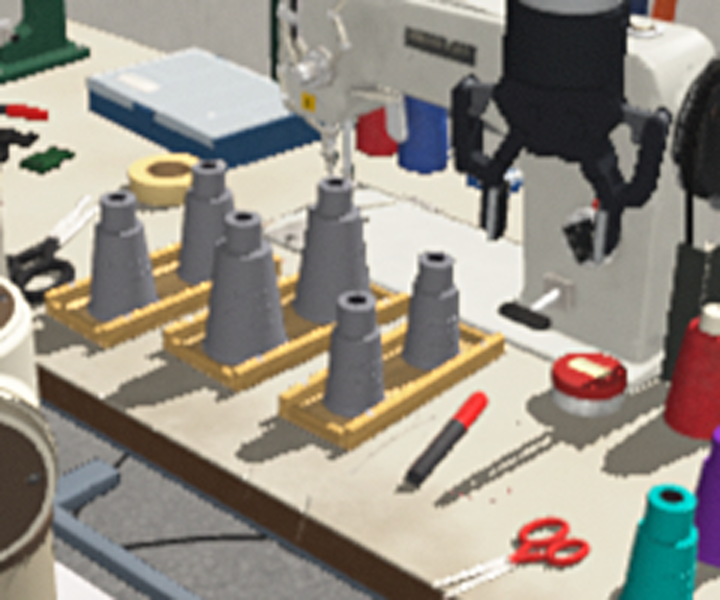

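View pics/t25c.png

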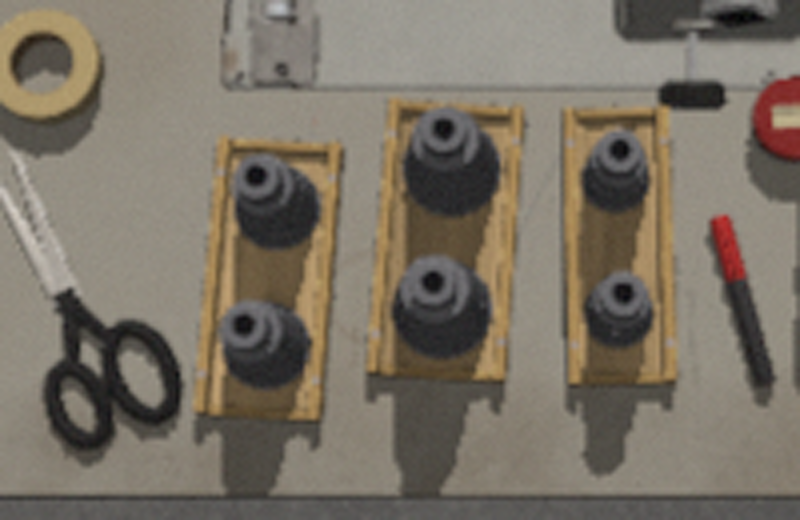

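Run:
```python
from h import *
t=load('t25.png'); B=lambda a:(a[0]/4+180-.375,a[1]/4+140-.375)
for n,z,near,far,f,g in [('M',.121,(244,326),(257,177),(.5937,.3501),(.3788,.3611)),('L',.136,(433,282),(444,129),(.6251,.2107),(.4109,.2245)),('S',.106,(624,293),(621,150),(.6206,.0853),(.4048,.0816))]:
    f=np.array(f);g=np.array(g);u=(f-g)/np.linalg.norm(f-g);c=(f+g)/2
    for k,p in(('new',near),('old',far)):
        q=ray(t,*B(p),z)[:2]-c; print(n,k,'row x %.1f y %.1f mm'%(1e3*q@u,1e3*(u[0]*q[1]-u[1]*q[0])))
```

```text
M new row x -52.7 y -0.2 mm
M old row x 57.6 y -0.7 mm
L new row x -54.8 y -0.1 mm
L old row x 58.3 y 0.5 mm
S new row x -52.4 y 0.4 mm
S old row x 55.0 y 0.0 mm
```

All cones measure within 1 mm of their row's middle line, so I'm handing the job in.

Run:
```python
from h import *
print(bot.job_done())
```

```text
the job is handed in; nothing more can be done
None
```

I took the nest apart from the outside in (large, medium, small). Each cone was lifted straight off and now stands in the near half of its own row. I handed the job in at about 26 s; it reported no verdict.

- **Placement:** in the last top view, all six cones measured within 1 mm of their row's middle line. The new cones stand about 52–55 mm nearer than row centre, the ones already there 55–58 mm beyond it.
- **Standing flat:** each new cone touched down at floor height (about 6 mm) with a light contact force, and all six look upright in the scene view.
- **Bystanders:** the shears, tin, marker, snips, red thread, and the turquoise and purple look-alikes looked unmoved. I checked this only by eye.
- **Arm clear:** the gripper was empty and well away from everything at hand-in.

**Problems and disagreements:**
- While carrying the large cone, the last joint reached the end of its range. The arm stalled and tilted about 3.5°, so I turned the tool and carried on; the cone stayed in the grip.
- The fingers pressed with about 5–7 N as they closed on each neck, without visible harm.
- The cameras disagreed by 1–4 mm on neck positions, and in one view by about 10 mm on the large row's edge. I did not rely on that view and used the wrist and top cameras instead.

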